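# Ready the hand press and load its slide with relay covers

### The arm

A 6-joint arm with a two-finger parallel gripper is mounted at the origin on the work surface. World frame = base frame: x ahead of the robot, y to its left, z up, the work surface at z = 0. Lengths are in mm, angles in rad, forces in N, time in s.
With the tool pointing down it reaches from about 375 to 825 mm from the base axis. Payload 5.5 kg.
Tool frame: the origin (TCP) lies between the finger pads; the fingertips stand 25 mm ahead of it and the grasp point (between the pads) lies 6 mm ahead of it; z points along the fingers, y is the direction in which the jaws open and shut (so a half turn about z gives the same grasp; the last joint's range is limited). The gripper opens to 85 mm and grips with 20 to 120 N. Pads are 22 mm wide; open, the fingers measure 114 mm over their backs; the gripper's body (76 mm by 85 mm) begins 54 mm behind the grasp point. The pads swing forward as they close: fully open they stand 13 mm farther back than shut.
Start: joints at [1.126, 0.314, -0.047, 1.21, 0, 1.571], TCP at [258.163, 541.615, 256.299] pointing down, gripper open.
Joint ranges: [-2.67, 2.67], [-0.69, 1.73], [-1.03, 1.25], [-2.08, 2.16], [-1.42, 1.45], [-3.14, 3.14]. Speed limits (rad/s): [2.39, 2.39, 3.01, 3.14, 3.14, 3.14].

### API

Orientations are given as a unit quaternion [w, x, y, z].
In Python, from plant import telemetry, imaging, arm gives the robot as it stands.
- The arm moves only by the tool apply_moves, never from a script. Its argument "motion" is a list of rows, each an object of numbers: "claw": the opening, from 0 (shut) to 1 (fully open); "tx", "ty", "tz": the shift along the world's x, y, z in mm; "roll": the turn about the world's z in degrees. In form: [{"claw": .., "tx": .., "ty": .., "tz": .., "roll": ..}, ...]. A call has exactly 10 rows; each row is the pose to reach, as a shift and turn from the pose commanded when the call began; what a row does not reach only later rows make up. A row lasts 1/12 s, in which the tool goes at most 41.7 mm and 7.16 degrees, less where a joint would pass 70% of its speed; a pose out of reach is approached as far as the arm can. A call with a gripper value outside its range is refused whole. The fingers move at their own pace and stop on an object; the grip force is fixed at half the most. Time passes only in rows, so rows that repeat a pose let the fingers close, or fill a call up. It gives the time, the measured TCP pose, the force and the opening at its end, in the units of the state.
- telemetry.state(): the state, without advancing time (a new reading comes with each control period).
- imaging.grab_frame(name): name is "scene" or "side" or "wrist"; returns (picture, depth): 400x640x3 uint8, red, green, blue; 400x640 float32, mm along the optical axis (not along the pixel's ray), 0 where there is no reading.
- imaging.camera_params(name): a dict with "camera_matrix" (3x3 intrinsics, pixels), "k1" (the pictures are not rectified: a ray, as slopes to the right and down, at radius r is drawn at 1 + k1 r^2 times it, then the intrinsics apply), "T" (4x4, takes a point from camera to world coordinates). Camera axes: x right, y down, z forward; pixel columns grow to the right and rows downward; lengths in mm; the calibration is good to about 2 mm. A picture is of the moment at which its call begins: read the wrist's pose just before it. camera_params takes no time and is no camera call; for the wrist camera it gives the pose at the moment of the call.
- arm.hand_in(): hands the job in, once; it reports no verdict.
The state is a dict: "clock": time; "q": joint angles; "joint_velocities": joint speeds; "joint_efforts": joint torques, N m; "position": TCP position; "tool_rot": TCP orientation; "ft_force": force on the tool from outside, world axes, zero at the start; "ft_torque": the same for the moment, N m; "gripper_width": finger opening in mm.
Only numpy, scipy, OpenCV 4.12 (cv2) and the standard library are available. Lean on these libraries where they do the work, as an engineer would, in place of code of your own. Each camera call takes 0.05 s, during which the arm holds its last target. There are 200 camera calls.

### The job

Get the hand press ready for a run: first turn its depth sleeve to number 3, then draw the sprung loading slide out to its stop. After that lift the tin relay covers off their nested piles and stand every one of them, mouth down and on its own, side by side flat on the slide, leaving the slide out, the sleeve at 3 and the brass insert and the ceramic tube base where they stand.

Things in the scene. Friction and masses are not known exactly. Their poses are not given: they have to be found in the camera images.
- sleeve (a joint): press's depth sleeve, upright axis: knurled aluminium, 36 mm diameter, 45 mm tall, on a dark fixed collar (80 mm wide, top 75 mm above desk). Black pointer at its foot; the numbers are groups of 1 to 4 white dots on the collar. rad, counter-clockwise from above: number 1 = 0 (stop), 2 = 0.6, 3 = 1.2, 4 = 1.8 (stop). Sprung detents, under 0.2 N m: left near a number it clicks in and stays.
- sleeve_top (a point): centre of the sleeve's flat top, on its axis, 121 mm above the desk; turns with the sleeve. At joint value v the pointer (and a black line on the top) lies at v - 0.9 rad from the press's x axis, counter-clockwise from above.
- press: small grey lever hand press, fixed to the desk: base plate 220 x 240 x 25 mm (x, y, z), origin at the centre of its underside. The sleeve's axis is at x = -30, y = +70 mm in this frame. Column, head and lever stand at y = -30 to -120 mm, up to 330 mm tall, clear of the sleeve.
- slide (a joint): loading slide, m: 0 = home under its low grey housing (100 x 340 mm, 24 mm tall, fixed), 0.085 = drawn out to its stop (rests at 0.083 to 0.085), towards the robot (minus x of slide_row). Sprung: it pulls back with 1 to 5 N and goes home if let go; just before the stop it snaps over a ball catch (about 15 N to pass) that then holds it out.
- slide_row (a point): moves with the slide: centre of the part of the steel plate that is bare when out, on its upper face 14 mm above the desk. z up, x away from the robot (slide is drawn along minus x), y along the plate, which is 320 mm long. When out, the plate is bare from 41 mm before this point to 38 mm behind it, where the housing begins.
- slide_tongue (a point): moves with the slide: top middle of the black pull tongue that sticks forward from the middle of the plate's front edge. Tongue: 14 mm wide (y), 34 mm long (x), from 4 to 28 mm above the desk, same axes as slide_row. To be pinched across y from above; there is free desk to both sides.
- cover1: bare tin relay cover, one of 4 or 5 alike (absent: None from the start), mouth down in two nested piles. Square stepped cap, 36 mm tall, 80 g: skirt 50 mm outside, 44 inside, 14 high, open below; closed crown 40 mm square, 22 high, to grip. A crown sits in the skirt above with 2 mm play, each adding 22 mm. Origin: centre of mouth plane; z up to the crown, x and y along sides.
- cover2: bare tin relay cover, one of 4 or 5 alike (absent: None from the start), mouth down in two nested piles. Square stepped cap, 36 mm tall, 80 g: skirt 50 mm outside, 44 inside, 14 high, open below; closed crown 40 mm square, 22 high, to grip. A crown sits in the skirt above with 2 mm play, each adding 22 mm. Origin: centre of mouth plane; z up to the crown, x and y along sides.
- cover3: bare tin relay cover, one of 4 or 5 alike (absent: None from the start), mouth down in two nested piles. Square stepped cap, 36 mm tall, 80 g: skirt 50 mm outside, 44 inside, 14 high, open below; closed crown 40 mm square, 22 high, to grip. A crown sits in the skirt above with 2 mm play, each adding 22 mm. Origin: centre of mouth plane; z up to the crown, x and y along sides.
- cover4: bare tin relay cover, one of 4 or 5 alike (absent: None from the start), mouth down in two nested piles. Square stepped cap, 36 mm tall, 80 g: skirt 50 mm outside, 44 inside, 14 high, open below; closed crown 40 mm square, 22 high, to grip. A crown sits in the skirt above with 2 mm play, each adding 22 mm. Origin: centre of mouth plane; z up to the crown, x and y along sides.
- cover5: bare tin relay cover, one of 4 or 5 alike (absent: None from the start), mouth down in two nested piles. Square stepped cap, 36 mm tall, 80 g: skirt 50 mm outside, 44 inside, 14 high, open below; closed crown 40 mm square, 22 high, to grip. A crown sits in the skirt above with 2 mm play, each adding 22 mm. Origin: centre of mouth plane; z up to the crown, x and y along sides.
- insert: stepped brass insert, 28 mm across, 26 mm tall; not part of the job, stays where it is. Origin at the middle of its underside.
- tube_base: round white ceramic tube base, 42 mm across, 34 mm tall; not part of the job, stays where it is. Origin at the middle of its underside.
There are look-alikes about, which are no part of the job. What is shaped like the cover3 but blue or orange is not meant.

How it is judged:
By the outcome, as a careful person would: the job done as asked, in the order asked, and still so for the second after the job is handed in, with the robot touching nothing.
Of cover3, cover5 only 1 to 2 are there at a start; the rules pass over those that are not, and their reading is None.
At some moment in a run one of cover1, cover4 may be knocked a few centimetres aside while the robot is not near it.
It also fails if it takes over 200 s, if anything falls off the work surface, if the arm or the gripper's body presses on something with over 40 N, if the wrist force passes 120 N, or if a joint passes its speed limit or range.

## Working session

There is one attempt and no reset: what is moved stays moved. The work goes in short steps, Python scripts to look and compute and a tool call to move; the robot and the scene stay as the last step left them, time stands still between calls to the robot, and variables do not carry over. Pictures are saved under pics/ and viewed, about 12 in all and at most 16, crops included, and the job is handed in when it is done.

Besides the shell and the picture viewer there is one more tool, called in YAML: its name, and indented under it one key for each argument. apply_moves: Moves the arm, as the interface text tells. Its arguments: {"type":"object","properties":{"motion":{"type":"array"}},"required":["motion"]}

```bash
ls; mkdir -p pics; cat > h.py <<'E'
import numpy as np, cv2
from plant import telemetry, imaging, arm
def grab(n):
    c=imaging.camera_params(n); p,d=imaging.grab_frame(n); return p,d,c
def save(fn,p,s=1): cv2.imwrite(fn,cv2.resize(p[:,:,::-1],None,fx=s,fy=s,interpolation=cv2.INTER_CUBIC))
def ray(c,uv):
    K=np.array(c["camera_matrix"],float);k=c["k1"];T=np.array(c["T"])
    D=np.array([k,0,0,0],float)
    n=cv2.undistortPoints(np.array(uv,float).reshape(-1,1,2),K,D).reshape(-1,2)
    d=np.c_[n,np.ones(len(n))]@T[:3,:3].T
    return T[:3,3],d
def plane(c,uv,z):
    o,d=ray(c,uv); return o+d*((z-o[2])/d[:,2])[:,None]
def proj(c,P):
    K=np.array(c["camera_matrix"],float);T=np.linalg.inv(np.array(c["T"]))
    r=cv2.projectPoints(np.array(P,float).reshape(-1,1,3),cv2.Rodrigues(T[:3,:3])[0],T[:3,3].copy(),K,np.array([c["k1"],0,0,0.]))[0]
    return r.reshape(-1,2)
def cloud(d,c):
    v,u=np.mgrid[0:d.shape[0],0:d.shape[1]]
    o,r=ray(c,np.stack([u,v],-1).reshape(-1,2))
    return (o+r*d.reshape(-1,1)).reshape(*d.shape,3)   # r has z_cam=1
E
python3 - <<'E'
from h import *
print(telemetry.state())
for n in("scene","side","wrist"):
    p,d,c=grab(n); save(f"pics/{n}0.png",p); np.savez(f"{n}0.npz",p=p,d=d,**{k:np.array(v) for k,v in c.items() if k in("camera_matrix","k1","T")}); print(n,c,(d>0).mean())
E
```

```text
pics
{'clock': 0.0, 'q': array([ 1.12603887e+00,  3.14231300e-01, -4.80816236e-02,  1.21019257e+00,
       -3.02080195e-05,  1.57081557e+00]), 'joint_velocities': array([-0.0007014 , -0.00128253, -0.00056728, -0.00077209, -0.00016748,
       -0.00033589]), 'joint_efforts': array([-8.65650491e-04, -5.39583492e+01,  3.39754057e+01,  1.90762302e-02,
        1.27183048e-04,  5.01922941e-06]), 'position': array([257.92150723, 541.14204857, 255.43024615]), 'tool_rot': array([-1.73738196e-04,  2.20559690e-01,  9.75373104e-01, -8.36870950e-04]), 'ft_force': array([-0.53676172, -0.63838463, -0.38019364]), 'ft_torque': array([ 0.02533961,  0.02772508, -0.04712941]), 'gripper_width': 85.47451768926281}
scene {'camera_matrix': array([[361.51953465,   0.        , 320.68881438],
       [  0.        , 361.51953465, 199.21734004],
       [  0.        ,   0.        ,   1.        ]]), 'k1': -0.07117423206539951, 'T': array([[-7.68568235e-01,  4.49505256e-01, -4.55244871e-01,
         9.16754085e+02],
       [ 6.39550329e-01,  5.21264767e-01, -5.65029573e-01,
         5.66509325e+02],
       [-1.668065
[... 602 characters left out ...]
e-01,
         7.40240729e+02],
       [ 0.00000000e+00,  0.00000000e+00,  0.00000000e+00,
         1.00000000e+00]])} 0.99592578125
wrist {'camera_matrix': array([[334.97201007,   0.        , 321.94340364],
       [  0.        , 334.97201007, 202.38139541],
       [  0.        ,   0.        ,   1.        ]]), 'k1': 0.014156734426038653, 'T': array([[ 4.29972140e-01,  8.55002060e-01,  2.89992131e-01,
         1.84130795e+02],
       [ 9.02839735e-01, -4.06443643e-01, -1.40299601e-01,
         5.76482256e+02],
       [-2.09098956e-03,  3.22141338e-01, -9.46689276e-01,
         3.72414857e+02],
       [ 0.00000000e+00,  0.00000000e+00,  0.00000000e+00,
         1.00000000e+00]])} 0.99605859375
```

View pics/scene0.png

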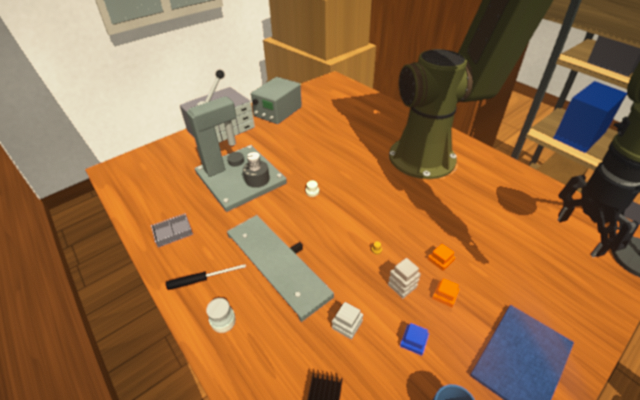

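View pics/side0.png

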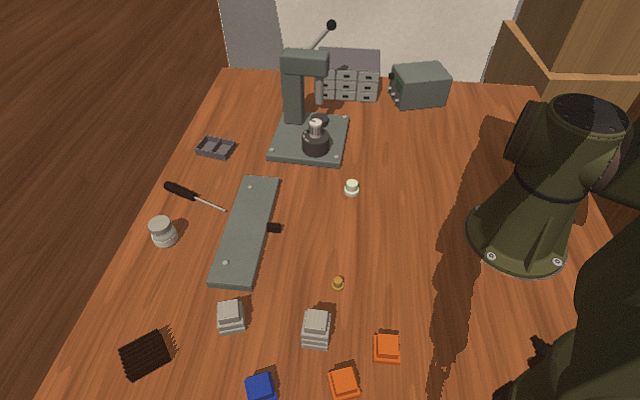

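Scene view: grey piles at (405,277) and (347,319). Oranges are at (442,257) and (447,292) and the blue one at (414,338), so those are look-alikes. The sleeve is at (255,168), the tongue at (297,247), the insert at (377,246), the tube base at (312,187) and a round tin at (220,314). The side view agrees: piles at (316,328) and (230,315), sleeve at (316,135), tongue at (275,228).

```bash
cat >> h.py <<'E'
def load(n):
    z=np.load(n); return z["p"],z["d"],{k:z[k] for k in("camera_matrix","k1","T")}
def rect(P):
    r=cv2.minAreaRect(np.array(P[:,:2],np.float32)); return np.round(cv2.boxPoints(r),1).tolist(),np.round(r[0],1),np.round(r[1],1),round(r[2],1)
E
python3 - <<'E'
from h import *
for n,seeds in(("scene0.npz",dict(desk=(330,220),press=(225,185),house=(280,265),tong=(297,246),pileA=(405,267),pileB=(347,312),sleeve=(253,158),ins=(377,244),tube=(312,184))),("side0.npz",dict(desk=(400,220),press=(280,150),house=(248,230),tong=(275,227),pileA=(316,320),pileB=(230,307),sleeve=(316,122),ins=(338,281),tube=(351,184)))):
    p,d,c=load(n); X=cloud(d,c)
    for k,(u,v) in seeds.items():
        z=X[v,u]; m=(abs(X[:,:,2]-z[2])<4)
        if k in("tong","sleeve","ins"): m=abs(X[:,:,2]-z[2])<3
        nl,lab=cv2.connectedComponents(m.astype(np.uint8)); q=X[lab==lab[v,u]]
        print(n[:5],k,z.round(1),len(q),np.median(q[:,2]).round(1), "" if k=="desk" or len(q)<5 else rect(q))
p,d,c=load("scene0.npz");save("pics/s1.png",np.hstack([p[225:345,320:480]]),4)
p,d,c=load("side0.npz");b=p[100:170,260:370];save("pics/s2.png",b,6)
E
```

```text
scene desk [443.2  19.8   1.1] 97317 -0.0 
scene press [ 610.4 -295.6   23.9] 1839 24.1 ([[430.5, -439.1000061035156], [651.7999877929688, -447.20001220703125], [660.7000122070312, -202.6999969482422], [439.3999938964844, -194.6999969482422]], array([ 545.6, -320.9]), array([244.6, 221.4]), 87.9)
scene house [655.6  72.2  24.6] 4131 23.7 ([[570.5, -120.9000015258789], [703.0, -121.9000015258789], [705.5, 219.0], [573.0, 220.0]], array([638. ,  49.1]), array([340.9, 132.5]), 89.6)
scene tong [585.5  50.8  24.4] 3845 23.8 ([[570.4000244140625, -120.5999984741211], [702.9000244140625, -121.69999694824219], [705.5999755859375, 219.0], [573.0999755859375, 220.10000610351562]], array([638. ,  49.2]), array([340.7, 132.5]), 89.5)
scene pileA [458.2 303.   80.9] 247 80.5 ([[431.79998779296875, 286.5], [473.70001220703125, 283.8999938964844], [476.1000061035156, 324.20001220703125], [434.20001220703125, 326.79998779296875]], array([454. , 305.4]), array([40.3, 42. ]), 86.5)
scene pileB [629.2 291.4  58.7] 317 57.4 ([[602.5999755859375, 305.79998779296875], [615.2000122070312, 267.399993896484
[... 2020 characters left out ...]
7.1, 291.6]), array([39.6, 41.4]), 17.5)
side0 sleeve [ 516.5 -247.5  123.1] 79 122.0 ([[500.1000061035156, -267.0], [532.5, -269.8999938964844], [535.5, -236.3000030517578], [503.1000061035156, -233.3000030517578]], array([ 517.8, -251.6]), array([33.8, 32.6]), 84.9)
side0 ins [419.8 185.8  25.2] 57 25.6 ([[407.6000061035156, 183.5], [418.70001220703125, 169.0], [433.0, 180.0], [421.79998779296875, 194.5]], array([420.3, 181.7]), array([18. , 18.3]), 37.5)
side0 tube [ 407.3 -103.    37.3] 61 34.8 ([[391.29998779296875, -100.5], [392.1000061035156, -126.69999694824219], [418.79998779296875, -125.9000015258789], [418.0, -99.69999694824219]], array([ 405. , -113.2]), array([26.7, 26.2]), 1.8)
```

View pics/s1.png

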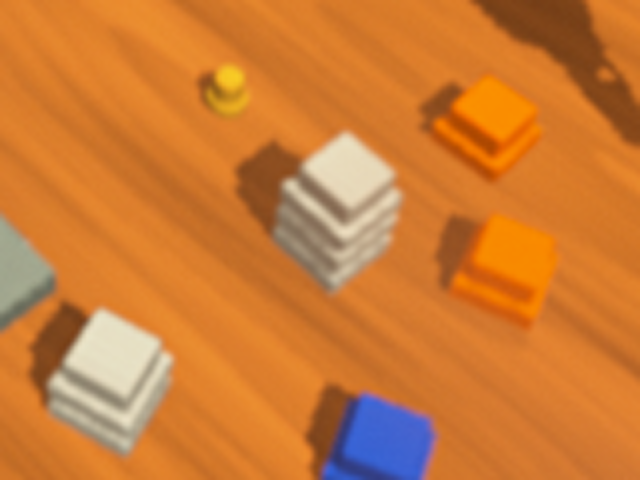

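View pics/s2.png

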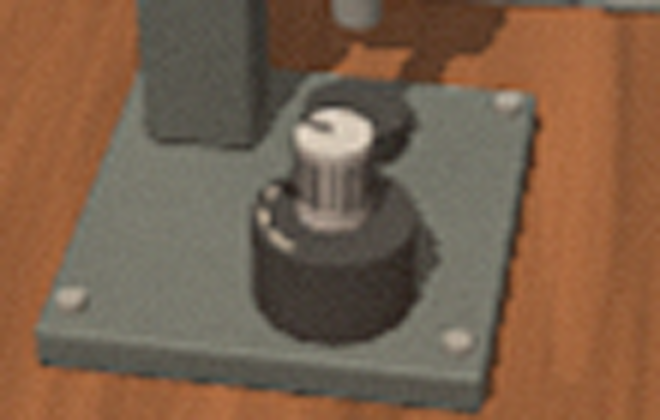

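Pile A, top about z 80, has 3 covers at (454,304) with yaw about −2.5°. Pile B, top about z 57.5, has 2 covers at (627.7,292) with yaw about 18°. That makes five covers, and both heights match nesting of 22 mm each. The sleeve is near (519,−251), which matches the press pose. In the crop its pointer seems to be near number 2. Next I'll look at it with the wrist camera.

apply_moves:
  motion:
    - {"claw": 1,"tx": 12,"ty": -38,"tz": 3,"roll": -5}
    - {"claw": 1,"tx": 25,"ty": -77,"tz": 5,"roll": -10}
    - {"claw": 1,"tx": 38,"ty": -116,"tz": 5,"roll": -15}
    - {"claw": 1,"tx": 51,"ty": -155,"tz": 5,"roll": -20}
    - {"claw": 1,"tx": 64,"ty": -194,"tz": 5,"roll": -25}
    - {"claw": 1,"tx": 77,"ty": -233,"tz": 5,"roll": -30}
    - {"claw": 1,"tx": 90,"ty": -272,"tz": 5,"roll": -35}
    - {"claw": 1,"tx": 103,"ty": -311,"tz": 5,"roll": -40}
    - {"claw": 1,"tx": 116,"ty": -350,"tz": 5,"roll": -45}
    - {"claw": 1,"tx": 129,"ty": -389,"tz": 5,"roll": -50}

```text
clock: 0.98
position: [387.1, 150.7, 261.3]
tool_rot: [0.0, 0.614, 0.79, 0.0]
ft_force: [0.3, -0.3, 0.1]
gripper_width: 85.5
```

apply_moves:
  motion:
    - {"claw": 1,"tx": 13,"ty": -40,"tz": 0,"roll": -1.5}
    - {"claw": 1,"tx": 26,"ty": -80,"tz": 0,"roll": -3}
    - {"claw": 1,"tx": 39,"ty": -120,"tz": 0,"roll": -4.5}
    - {"claw": 1,"tx": 52,"ty": -160,"tz": 0,"roll": -6}
    - {"claw": 1,"tx": 65,"ty": -200,"tz": 0,"roll": -7.5}
    - {"claw": 1,"tx": 78,"ty": -240,"tz": 0,"roll": -9}
    - {"claw": 1,"tx": 92,"ty": -280,"tz": 0,"roll": -10.5}
    - {"claw": 1,"tx": 106,"ty": -320,"tz": 0,"roll": -12}
    - {"claw": 1,"tx": 120,"ty": -360,"tz": 0,"roll": -13.5}
    - {"claw": 1,"tx": 132,"ty": -403,"tz": 0,"roll": -14.5}

```text
clock: 1.82
position: [517.4, -245.3, 261.0]
tool_rot: [-0.0, 0.708, 0.707, 0.0]
ft_force: [1.2, 0.7, 0.1]
gripper_width: 85.1
```

```bash
cat >> h.py <<'E'
def tcp():
    s=telemetry.state(); w,x,y,z=s["tool_rot"]
    psi=np.degrees(np.arctan2(1-2*(x*x+z*z),2*(x*y-w*z)))
    print("t",round(s["clock"],2),"tcp",s["position"].round(1),"psi",psi.round(1),"F",s["ft_force"].round(1),"w",round(s["gripper_width"],1)); return s
def shoot(n,tag):
    p,d,c=grab(n); np.savez(tag+".npz",p=p,d=d,**{k:np.array(c[k]) for k in("camera_matrix","k1","T")}); return p,d,c
E
python3 - <<'E'
from h import *
tcp(); p,d,c=shoot("wrist","w1"); save("pics/w1.png",p,1.25)
pt=proj(c,[[519,-251,121],[519,-251,75]]); print(pt)
ps,ds,cs=load("side0.npz"); X=cloud(ds,cs); print("lever",X[25,331],X[60,305])
X=cloud(d,c); u,v=pt[0].round().astype(int); z=X[v,u]; print(z)
m=abs(X[:,:,2]-z[2])<3; nl,lab=cv2.connectedComponents(m.astype(np.uint8)); q=X[lab==lab[v,u]]; print(len(q),np.median(q[:,2]),cv2.minEnclosingCircle(np.float32(q[:,:2])))
E
```

```text
t 1.82 tcp [ 517.4 -245.3  261. ] psi -0.1 F [1.2 0.7 0.1] w 85.1
[[322.69380418 203.05210686]
 [322.58725188 187.20460149]]
lever [ 495.04782105 -413.7423452   319.14668154] [ 558.73151367 -354.96341376  246.24077957]
[ 519.25190293 -251.36238411  119.81191763]
1415 120.36540500826317 ((519.7249755859375, -252.44635009765625), 17.84157943725586)
```

View pics/w1.png

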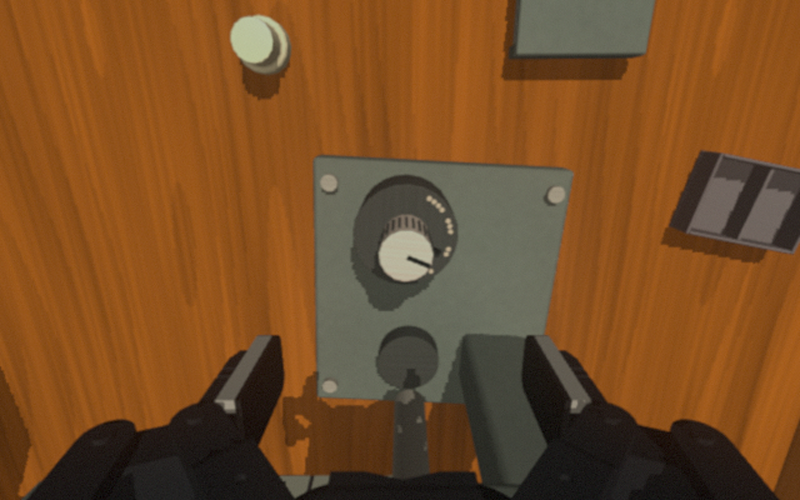

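The wrist view shows the sleeve top at (406,257), with its black line pointing towards the 2-dot group at (447,252). The 3-dot group is at (450,225), one step counter-clockwise. I'll measure the line angle and the press yaw.

```bash
cat > sl.py <<'E'
from h import *
def sleeve(f,cen=(519.7,-252.4)):
    p,d,c=load(f); v,u=np.mgrid[0:400,0:640]; uv=np.stack([u,v],-1).reshape(-1,2)
    P=plane(c,uv,121)[:,:2]-cen; g=p.reshape(-1,3).max(1)
    r=np.hypot(*P.T); top=r<15; dark=top&(g<90)
    if dark.sum()<5: print("few dark",dark.sum(),np.sort(g[top])[:10]); return
    q=P[dark]; print("dark",dark.sum(),"line angle deg",np.degrees(np.arctan2(*q.mean(0)[::-1])).round(1),q.mean(0).round(1))
    Q=plane(c,uv,75)[:,:2]-cen; r=np.hypot(*Q.T); w=((r>22)&(r<40)&(g>120)).reshape(400,640)
    n,l,s,cc=cv2.connectedComponentsWithStats(w.astype(np.uint8))
    for i in range(1,n):
        if s[i][4]>3:
            q=plane(c,cc[i:i+1],75)[0,:2]-cen; print("white",s[i][4],cc[i].round(),np.degrees(np.arctan2(q[1],q[0])).round(1),np.hypot(*q).round(1))
    gp=(P,)
E
python3 - <<'E'
from sl import *
sleeve("w1.npz")
p,d,c=load("w1.npz"); X=cloud(d,c); m=(abs(X[:,:,2]-25)<3)&(X[:,:,1]<-180)&(X[:,:,0]<670)
n,l=cv2.connectedComponents(m.astype(np.uint8)); q=X[l==l[150,270]]; 
e=[]; 
for x0 in range(450,640,10):
    s=q[abs(q[:,0]-x0)<3]; e.append((x0,np.percentile(s[:,1],99.5)))
e=np.array(e); k=np.polyfit(e[:,0],e[:,1],1); print("press yaw",np.degrees(np.arctan(k[0])))
E
```

```text
dark 40 line angle deg -23.5 [ 7.9 -3.4]
white 70 [348. 163.] 47.1 33.7
white 47 [359. 180.] 13.5 34.3
white 31 [358. 201.] -20.2 34.7
white 73 [342. 205.] -42.6 24.8
white 484 [322. 215.] -93.0 26.9
press yaw -3.1570206569616106
```

apply_moves:
  motion:
    - {"claw": 1,"tx": 0.6,"ty": -1,"tz": -20,"roll": 0}
    - {"claw": 1,"tx": 0.6,"ty": -1,"tz": -45,"roll": 0}
    - {"claw": 1,"tx": 0.6,"ty": -1,"tz": -70,"roll": 0}
    - {"claw": 1,"tx": 0.6,"ty": -1,"tz": -95,"roll": 0}
    - {"claw": 1,"tx": 0.6,"ty": -1,"tz": -120,"roll": 0}
    - {"claw": 1,"tx": 0.6,"ty": -1,"tz": -140,"roll": 0}
    - {"claw": 1,"tx": 0.6,"ty": -1,"tz": -150,"roll": 0}
    - {"claw": 1,"tx": 0.6,"ty": -1,"tz": -154,"roll": 0}
    - {"claw": 1,"tx": 0.6,"ty": -1,"tz": -154,"roll": 0}
    - {"claw": 1,"tx": 0.6,"ty": -1,"tz": -154,"roll": 0}

```text
clock: 2.7
position: [518.3, -244.4, 108.2]
tool_rot: [0.001, 0.707, 0.707, 0.0]
ft_force: [-0.0, -0.3, 0.2]
gripper_width: 85.7
```

apply_moves:
  motion:
    - {"claw": 0.5,"tx": 0,"ty": 0,"tz": 0,"roll": 0}
    - {"claw": 0.3,"tx": 0,"ty": 0,"tz": 0,"roll": 0}
    - {"claw": 0.3,"tx": 0,"ty": 0,"tz": 0,"roll": 0}
    - {"claw": 0.3,"tx": 0,"ty": 0,"tz": 0,"roll": 0}
    - {"claw": 0.3,"tx": 0,"ty": 0,"tz": 0,"roll": 0}
    - {"claw": 0.3,"tx": 0,"ty": 0,"tz": 0,"roll": 0}
    - {"claw": 0.3,"tx": 0,"ty": 0,"tz": 0,"roll": 0}
    - {"claw": 0.3,"tx": 0,"ty": 0,"tz": 0,"roll": 0}
    - {"claw": 0.3,"tx": 0,"ty": 0,"tz": 0,"roll": 0}
    - {"claw": 0.3,"tx": 0,"ty": 0,"tz": 0,"roll": 0}

```text
clock: 3.53
position: [519.3, -244.4, 108.5]
tool_rot: [0.001, 0.707, 0.707, 0.001]
ft_force: [2.7, 1.3, 5.7]
gripper_width: 34.6
```

The grip is 7.6 mm off the axis along the pads, because the last row of the approach wasn't fully reached. I'll open, shift and re-grip.

apply_moves:
  motion:
    - {"claw": 0.6,"tx": 0,"ty": 0,"tz": 0,"roll": 0}
    - {"claw": 0.6,"tx": 0,"ty": 0,"tz": 0,"roll": 0}
    - {"claw": 0.6,"tx": 0,"ty": 0,"tz": 0,"roll": 0}
    - {"claw": 0.6,"tx": 0.5,"ty": -4,"tz": 0,"roll": 0}
    - {"claw": 0.6,"tx": 0.5,"ty": -7.5,"tz": 0,"roll": 0}
    - {"claw": 0.6,"tx": 0.5,"ty": -7.5,"tz": 0,"roll": 0}
    - {"claw": 0.3,"tx": 0.5,"ty": -7.5,"tz": 0,"roll": 0}
    - {"claw": 0.3,"tx": 0.5,"ty": -7.5,"tz": 0,"roll": 0}
    - {"claw": 0.3,"tx": 0.5,"ty": -7.5,"tz": 0,"roll": 0}
    - {"claw": 0.3,"tx": 0.5,"ty": -7.5,"tz": 0,"roll": 0}

```text
clock: 4.37
position: [519.2, -252.0, 107.7]
tool_rot: [0.001, 0.707, 0.707, 0.0]
ft_force: [4.2, -1.3, 0.3]
gripper_width: 34.8
```

apply_moves:
  motion:
    - {"claw": 0.3,"tx": 0,"ty": 0,"tz": 0,"roll": 0}
    - {"claw": 0.3,"tx": 0,"ty": 0,"tz": 0,"roll": 4.5}
    - {"claw": 0.3,"tx": 0,"ty": 0,"tz": 0,"roll": 9}
    - {"claw": 0.3,"tx": 0,"ty": 0,"tz": 0,"roll": 14}
    - {"claw": 0.3,"tx": 0,"ty": 0,"tz": 0,"roll": 19}
    - {"claw": 0.3,"tx": 0,"ty": 0,"tz": 0,"roll": 24}
    - {"claw": 0.3,"tx": 0,"ty": 0,"tz": 0,"roll": 29}
    - {"claw": 0.3,"tx": 0,"ty": 0,"tz": 0,"roll": 34.4}
    - {"claw": 0.3,"tx": 0,"ty": 0,"tz": 0,"roll": 34.4}
    - {"claw": 0.3,"tx": 0,"ty": 0,"tz": 0,"roll": 34.4}

```text
clock: 5.2
position: [519.2, -252.0, 107.7]
tool_rot: [0.001, 0.467, 0.884, 0.0]
ft_force: [5.1, -0.9, 1.2]
gripper_width: 34.7
```

apply_moves:
  motion:
    - {"claw": 0.7,"tx": 0,"ty": 0,"tz": 0,"roll": 0}
    - {"claw": 1,"tx": 0,"ty": 0,"tz": 0,"roll": 0}
    - {"claw": 1,"tx": 0,"ty": 0,"tz": 0,"roll": 0}
    - {"claw": 1,"tx": 0,"ty": 0,"tz": 25,"roll": 0}
    - {"claw": 1,"tx": 0,"ty": 0,"tz": 55,"roll": 0}
    - {"claw": 1,"tx": 0,"ty": 0,"tz": 85,"roll": 0}
    - {"claw": 1,"tx": 0,"ty": 0,"tz": 115,"roll": 0}
    - {"claw": 1,"tx": 0,"ty": 0,"tz": 145,"roll": 0}
    - {"claw": 1,"tx": 0,"ty": 0,"tz": 150,"roll": 0}
    - {"claw": 1,"tx": 0,"ty": 0,"tz": 150,"roll": 0}

```text
clock: 6.03
position: [519.1, -252.3, 259.7]
tool_rot: [0.002, 0.467, 0.884, -0.0]
ft_force: [0.1, 0.0, -0.1]
gripper_width: 85.3
```

```bash
python3 - <<'E'
from sl import *
tcp(); p,d,c=shoot("wrist","w2"); u,v=proj(c,[[519.5,-252,100]])[0].astype(int); save("pics/w2.png",p[v-60:v+60,u-70:u+70],5)
sleeve("w2.npz")
E
```

```text
t 6.03 tcp [ 519.1 -252.3  259.7] psi 34.4 F [ 0.1  0.  -0.1] w 85.3
dark 40 line angle deg 9.4 [8.2 1.4]
white 74 [357. 173.] 47.5 33.8
white 52 [356. 194.] 13.5 34.2
white 59 [341. 198.] -7.5 24.5
white 519 [320. 208.] -58.1 26.5
```

View pics/w2.png

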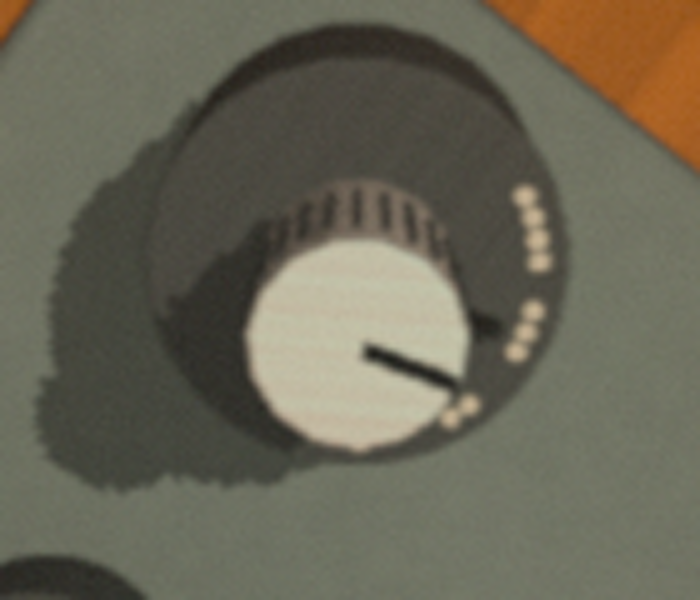

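Clicked in at 3: the pointer is at the 3-dot group, and the line moved from −23.5° to +9.4°. On to the slide tongue.

apply_moves:
  motion:
    - {"claw": 1,"tx": 7,"ty": 33,"tz": 0,"roll": 6}
    - {"claw": 1,"tx": 14,"ty": 66,"tz": 0,"roll": 12}
    - {"claw": 1,"tx": 21,"ty": 99,"tz": 0,"roll": 18}
    - {"claw": 1,"tx": 28,"ty": 132,"tz": 0,"roll": 24}
    - {"claw": 1,"tx": 35,"ty": 165,"tz": 0,"roll": 30}
    - {"claw": 1,"tx": 42,"ty": 200,"tz": -10,"roll": 36}
    - {"claw": 1,"tx": 49,"ty": 235,"tz": -20,"roll": 42}
    - {"claw": 1,"tx": 56,"ty": 270,"tz": -40,"roll": 48}
    - {"claw": 1,"tx": 64,"ty": 301,"tz": -60,"roll": 55.5}
    - {"claw": 1,"tx": 64,"ty": 301,"tz": -60,"roll": 55.5}

```text
clock: 6.92
position: [579.3, 54.1, 190.8]
tool_rot: [-0.004, -0.004, 1.0, 0.001]
ft_force: [-0.2, 0.4, -0.5]
gripper_width: 85.4
```

```bash
python3 - <<'E'
from h import *
tcp(); p,d,c=shoot("wrist","w3"); save("pics/w3.png",p,1.2)
print(proj(c,[[587,49,28],[569,49,28],[604,49,28]]).round())
X=cloud(d,c); dk=(p.max(2)<60)&(X[:,:,2]>10)&(X[:,:,2]<40)&(abs(X[:,:,0]-587)<40)&(abs(X[:,:,1]-49)<40)
t=dk&(X[:,:,2]>25); print(t.sum()); q=X[t]
if t.sum()>10: print("top",rect(q),np.median(q[:,2]))
for f in("scene0","side0"):
    p,d,c=load(f+".npz"); X=cloud(d,c)
    t=(p.max(2)<75)&(X[:,:,2]>25)&(X[:,:,2]<34)&(abs(X[:,:,0]-587)<40)&(abs(X[:,:,1]-49)<40); q=X[t]; print(f,t.sum(),rect(q) if t.sum()>5 else"",)
E
```

```text
t 6.92 tcp [579.3  54.1 190.8] psi 90.5 F [-0.2  0.4 -0.5] w 85.4
[[317. 198.]
 [317. 178.]
 [316. 216.]]
524
top ([[571.7999877929688, 52.900001525878906], [571.9000244140625, 40.29999923706055], [604.7000122070312, 40.5], [604.5999755859375, 53.099998474121094]], array([588.3,  46.7]), array([32.8, 12.6]), 0.3) 27.171672767964168
scene0 30 ([[575.7000122070312, 47.900001525878906], [602.5, 45.29999923706055], [603.5, 54.900001525878906], [576.7000122070312, 57.599998474121094]], array([589.6,  51.4]), array([ 9.7, 26.9]), 84.3)
side0 60 ([[569.9000244140625, 42.400001525878906], [603.2999877929688, 42.29999923706055], [603.2999877929688, 54.5], [569.9000244140625, 54.599998474121094]], array([586.6,  48.5]), array([12.2, 33.4]), 89.8)
```

View pics/w3.png

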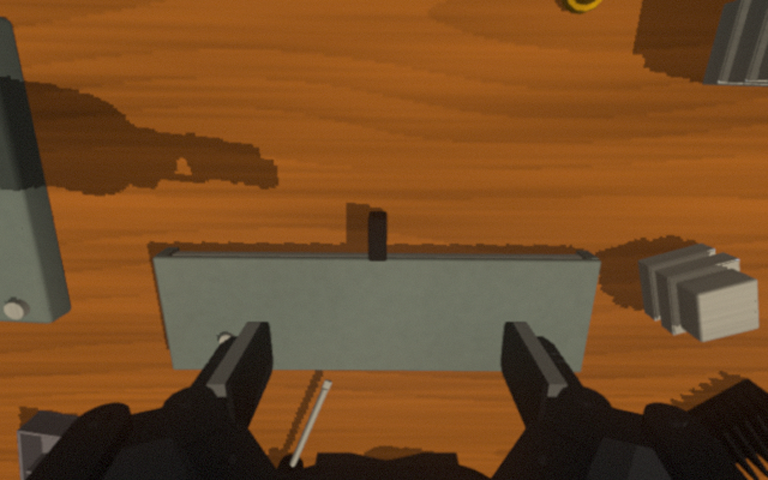

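Tongue confirmed at about (587.5, 47.5), top about 27.5, with open desk on both sides.

apply_moves:
  motion:
    - {"claw": 0.7,"tx": 0,"ty": 0,"tz": -30,"roll": 0}
    - {"claw": 0.7,"tx": 0,"ty": 0,"tz": -60,"roll": 0}
    - {"claw": 0.7,"tx": 0,"ty": 0,"tz": -90,"roll": 0}
    - {"claw": 0.7,"tx": 0,"ty": 0,"tz": -110,"roll": 0}
    - {"claw": 0.7,"tx": 0,"ty": 0,"tz": -110,"roll": 0}
    - {"claw": 0.7,"tx": 0,"ty": 0,"tz": -110,"roll": 0}
    - {"claw": 0.7,"tx": 0,"ty": 0,"tz": -110,"roll": 0}
    - {"claw": 0.7,"tx": 0,"ty": 0,"tz": -110,"roll": 0}
    - {"claw": 0.7,"tx": 0,"ty": 0,"tz": -110,"roll": 0}
    - {"claw": 0.7,"tx": 0,"ty": 0,"tz": -110,"roll": 0}

```text
clock: 7.8
position: [583.2, 49.2, 88.7]
tool_rot: [0.001, 0.001, 1.0, 0.0]
ft_force: [0.2, 0.3, -0.4]
gripper_width: 59.8
```

apply_moves:
  motion:
    - {"claw": 0.7,"tx": -1,"ty": -1.5,"tz": -20,"roll": 0}
    - {"claw": 0.7,"tx": -1,"ty": -1.5,"tz": -40,"roll": 0}
    - {"claw": 0.7,"tx": -1,"ty": -1.5,"tz": -52,"roll": 0}
    - {"claw": 0.7,"tx": -1,"ty": -1.5,"tz": -57,"roll": 0}
    - {"claw": 0.7,"tx": -1,"ty": -1.5,"tz": -57,"roll": 0}
    - {"claw": 0.3,"tx": -1,"ty": -1.5,"tz": -57,"roll": 0}
    - {"claw": 0.05,"tx": -1,"ty": -1.5,"tz": -57,"roll": 0}
    - {"claw": 0,"tx": -1,"ty": -1.5,"tz": -57,"roll": 0}
    - {"claw": 0,"tx": -1,"ty": -1.5,"tz": -57,"roll": 0}
    - {"claw": 0,"tx": -1,"ty": -1.5,"tz": -57,"roll": 0}

```text
clock: 8.63
position: [582.0, 47.6, 31.4]
tool_rot: [0.001, 0.001, 1.0, -0.0]
ft_force: [-1.9, -1.7, 6.8]
gripper_width: 12.7
```

apply_moves:
  motion:
    - {"claw": 0,"tx": 0,"ty": 0,"tz": 0,"roll": 0}
    - {"claw": 0,"tx": -4,"ty": 0,"tz": 0,"roll": 0}
    - {"claw": 0,"tx": -10,"ty": 0,"tz": 0,"roll": 0}
    - {"claw": 0,"tx": -17,"ty": 0,"tz": 0,"roll": 0}
    - {"claw": 0,"tx": -24,"ty": 0,"tz": 0,"roll": 0}
    - {"claw": 0,"tx": -31,"ty": 0,"tz": 0,"roll": 0}
    - {"claw": 0,"tx": -38,"ty": 0,"tz": 0,"roll": 0}
    - {"claw": 0,"tx": -45,"ty": 0,"tz": 0,"roll": 0}
    - {"claw": 0,"tx": -52,"ty": 0,"tz": 0,"roll": 0}
    - {"claw": 0,"tx": -60,"ty": 0,"tz": 0,"roll": 0}

```text
clock: 9.47
position: [522.6, 47.6, 31.4]
tool_rot: [0.002, 0.001, 1.0, -0.0]
ft_force: [4.5, -2.6, 5.7]
gripper_width: 13.0
```

apply_moves:
  motion:
    - {"claw": 0,"tx": -4,"ty": 0,"tz": 0,"roll": 0}
    - {"claw": 0,"tx": -8,"ty": 0,"tz": 0,"roll": 0}
    - {"claw": 0,"tx": -12,"ty": 0,"tz": 0,"roll": 0}
    - {"claw": 0,"tx": -15,"ty": 0,"tz": 0,"roll": 0}
    - {"claw": 0,"tx": -18,"ty": 0,"tz": 0,"roll": 0}
    - {"claw": 0,"tx": -21,"ty": 0,"tz": 0,"roll": 0}
    - {"claw": 0,"tx": -23,"ty": 0,"tz": 0,"roll": 0}
    - {"claw": 0,"tx": -25,"ty": 0,"tz": 0,"roll": 0}
    - {"claw": 0,"tx": -26,"ty": 0,"tz": 0,"roll": 0}
    - {"claw": 0,"tx": -26,"ty": 0,"tz": 0,"roll": 0}

```text
clock: 10.3
position: [496.9, 47.7, 31.4]
tool_rot: [0.002, 0.001, 1.0, -0.0]
ft_force: [4.6, -2.6, 6.7]
gripper_width: 12.7
```

apply_moves:
  motion:
    - {"claw": 0,"tx": -0.5,"ty": 0,"tz": 0,"roll": 0}
    - {"claw": 0,"tx": -1,"ty": 0,"tz": 0,"roll": 0}
    - {"claw": 0,"tx": -1.5,"ty": 0,"tz": 0,"roll": 0}
    - {"claw": 0,"tx": -2,"ty": 0,"tz": 0,"roll": 0}
    - {"claw": 0,"tx": -2,"ty": 0,"tz": 0,"roll": 0}
    - {"claw": 0,"tx": -2,"ty": 0,"tz": 0,"roll": 0}
    - {"claw": 0,"tx": -2,"ty": 0,"tz": 0,"roll": 0}
    - {"claw": 0,"tx": -2,"ty": 0,"tz": 0,"roll": 0}
    - {"claw": 0,"tx": -2,"ty": 0,"tz": 0,"roll": 0}
    - {"claw": 0,"tx": -2,"ty": 0,"tz": 0,"roll": 0}

```text
clock: 11.13
position: [496.7, 47.6, 31.4]
tool_rot: [0.003, 0.001, 1.0, -0.0]
ft_force: [10.2, -2.2, -1.1]
gripper_width: 12.6
```

At the stop: 85.3 mm drawn and the force is rising. I'll relax, release and rise.

apply_moves:
  motion:
    - {"claw": 0,"tx": 1,"ty": 0,"tz": 0,"roll": 0}
    - {"claw": 0,"tx": 1.5,"ty": 0,"tz": 0,"roll": 0}
    - {"claw": 0,"tx": 1.5,"ty": 0,"tz": 0,"roll": 0}
    - {"claw": 0.3,"tx": 1.5,"ty": 0,"tz": 0,"roll": 0}
    - {"claw": 0.6,"tx": 1.5,"ty": 0,"tz": 0,"roll": 0}
    - {"claw": 0.6,"tx": 1.5,"ty": 0,"tz": 0,"roll": 0}
    - {"claw": 0.6,"tx": 1.5,"ty": 0,"tz": 10,"roll": 0}
    - {"claw": 0.6,"tx": 1.5,"ty": 0,"tz": 35,"roll": 0}
    - {"claw": 0.6,"tx": 1.5,"ty": 0,"tz": 65,"roll": 0}
    - {"claw": 0.6,"tx": 1.5,"ty": 0,"tz": 95,"roll": 0}

```text
clock: 11.97
position: [493.2, 47.8, 126.2]
tool_rot: [-0.001, 0.001, 1.0, 0.0]
ft_force: [1.0, -0.2, -0.5]
gripper_width: 51.0
```

apply_moves:
  motion:
    - {"claw": 1,"tx": -4,"ty": 25,"tz": 20,"roll": -7}
    - {"claw": 1,"tx": -8,"ty": 50,"tz": 40,"roll": -14}
    - {"claw": 1,"tx": -12,"ty": 75,"tz": 60,"roll": -21}
    - {"claw": 1,"tx": -16,"ty": 100,"tz": 80,"roll": -28}
    - {"claw": 1,"tx": -20,"ty": 125,"tz": 100,"roll": -35}
    - {"claw": 1,"tx": -24,"ty": 150,"tz": 105,"roll": -42}
    - {"claw": 1,"tx": -28,"ty": 175,"tz": 105,"roll": -49}
    - {"claw": 1,"tx": -32,"ty": 200,"tz": 105,"roll": -56}
    - {"claw": 1,"tx": -36,"ty": 222,"tz": 105,"roll": -63}
    - {"claw": 1,"tx": -40,"ty": 222,"tz": 105,"roll": -70}

```text
clock: 12.8
position: [453.9, 273.1, 230.8]
tool_rot: [-0.001, 0.575, 0.818, 0.001]
ft_force: [-0.0, -0.1, 0.3]
gripper_width: 85.2
```

```bash
python3 - <<'E'
from h import *
tcp()
p,d,c=shoot("side","s3"); save("pics/s3.png",p,1.2); p2,d2,c2=shoot("scene","c3")
for p,d,c in((p,d,c),(p2,d2,c2)):
    X=cloud(d,c)
    pl=(abs(X[:,:,2]-14)<4)&(X[:,:,0]>505)&(X[:,:,0]<615)&(X[:,:,1]>-125)&(X[:,:,1]<225)
    q=X[pl]; print("plate",pl.sum(),np.median(q[:,2]).round(1),np.percentile(q[:,0],[1,99]).round(1),np.percentile(q[:,1],[1,99]).round(1))
    t=(p.max(2)<75)&(X[:,:,2]>23)&(X[:,:,2]<34)&(abs(X[:,:,0]-502)<40)&(abs(X[:,:,1]-48)<40); print("tongue",rect(X[t]) if t.sum()>5 else 0)
    h=(abs(X[:,:,2]-24)<3)&(X[:,:,0]>590)&(X[:,:,0]<720)&(X[:,:,1]>-125)&(X[:,:,1]<225); print("house",rect(X[h]))
E
```

```text
t 12.8 tcp [453.9 273.1 230.8] psi 19.8 F [-0.  -0.1  0.3] w 85.2
plate 2028 14.3 [521.5 604.2] [-106.7  207.4]
tongue 0
house ([[602.0, -124.0999984741211], [702.5999755859375, -124.30000305175781], [703.2000122070312, 218.1999969482422], [602.5999755859375, 218.3000030517578]], array([652.6,  47. ]), array([342.5, 100.6]), 89.9)
plate 2696 13.3 [522.2 600.2] [-105.8  207.8]
tongue ([[494.1000061035156, 47.29999923706055], [522.4000244140625, 46.099998474121094], [522.9000244140625, 57.29999923706055], [494.6000061035156, 58.5]], array([508.5,  52.3]), array([11.3, 28.3]), 87.6)
house ([[603.7999877929688, 219.5], [604.7999877929688, -120.4000015258789], [705.4000244140625, -120.0999984741211], [704.4000244140625, 219.8000030517578]], array([654.6,  49.7]), array([100.6, 339.9]), 0.2)
```

View pics/s3.png

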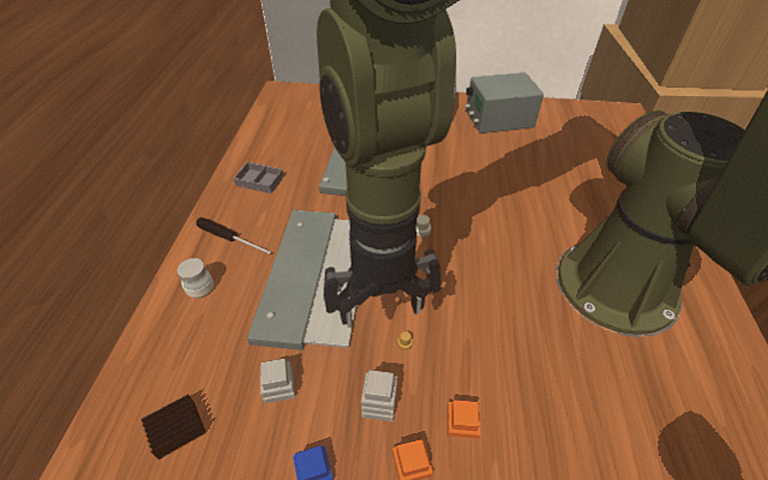

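The slide stays out: plate from x 522 to the housing at 603, z 14, y −111 to 209. Both piles are undisturbed. I'll measure pile A from the wrist.

```bash
cat >> h.py <<'E'
def tops(f,zt,x,y,r=45,tol=4):
    p,d,c=load(f); X=cloud(d,c); m=(abs(X[:,:,2]-zt)<tol)&(np.hypot(X[:,:,0]-x,X[:,:,1]-y)<r)&(np.ptp(p.astype(int),axis=2)<50)&(p.max(2)>70)
    if m.sum()<20: print(f,"few",m.sum()); return
    n,l,s,_=cv2.connectedComponentsWithStats(m.astype(np.uint8)); i=1+np.argmax(s[1:,4]); q=X[l==i]; print(f,len(q),"z",np.median(q[:,2]).round(1),*rect(q)[1:])
E
python3 - <<'E'
from h import *
tcp(); shoot("wrist","w4")
for f in("w4.npz","s3.npz","c3.npz"):
    tops(f,80,454,304); tops(f,57.5,627.7,292)
E
```

```text
t 12.9 tcp [453.4 270.4 230.5] psi 20.0 F [ 0.1 -0.7 -0.7] w 85.4
w4.npz 2385 z 79.3 [455.4 302.3] [40.1 40.1] 88.4
w4.npz 1740 z 57.2 [628.8 290.8] [40.3 39.9] 18.1
s3.npz 445 z 79.7 [453.7 303.4] [40.3 40. ] 88.6
s3.npz 399 z 57.6 [626.9 291.3] [39.4 40.7] 17.6
c3.npz 189 z 80.5 [456.4 305.2] [34.8 35.3] 0.7
c3.npz 305 z 57.8 [629.4 293.3] [38.8 40.2] 18.0
```

apply_moves:
  motion:
    - {"claw": 1,"tx": 0,"ty": 10,"tz": -10,"roll": -6}
    - {"claw": 1,"tx": 1,"ty": 20,"tz": -25,"roll": -12}
    - {"claw": 1,"tx": 1.5,"ty": 32.5,"tz": -40,"roll": -18}
    - {"claw": 1,"tx": 1.5,"ty": 32.5,"tz": -60,"roll": -21.6}
    - {"claw": 1,"tx": 1.5,"ty": 32.5,"tz": -80,"roll": -21.6}
    - {"claw": 1,"tx": 1.5,"ty": 32.5,"tz": -95,"roll": -21.6}
    - {"claw": 1,"tx": 1.5,"ty": 32.5,"tz": -100,"roll": -21.6}
    - {"claw": 1,"tx": 1.5,"ty": 32.5,"tz": -100,"roll": -21.6}
    - {"claw": 1,"tx": 1.5,"ty": 32.5,"tz": -100,"roll": -21.6}
    - {"claw": 1,"tx": 1.5,"ty": 32.5,"tz": -100,"roll": -21.6}

```text
clock: 13.78
position: [457.1, 302.4, 131.6]
tool_rot: [0.0, 0.717, 0.697, 0.001]
ft_force: [0.9, 0.2, 0.3]
gripper_width: 85.5
```

apply_moves:
  motion:
    - {"claw": 1,"tx": -1.5,"ty": 0.5,"tz": -15,"roll": 0}
    - {"claw": 0.8,"tx": -1.5,"ty": 0.5,"tz": -30,"roll": 0}
    - {"claw": 0.7,"tx": -1.5,"ty": 0.5,"tz": -42,"roll": 0}
    - {"claw": 0.7,"tx": -1.5,"ty": 0.5,"tz": -46,"roll": 0}
    - {"claw": 0.7,"tx": -1.5,"ty": 0.5,"tz": -46,"roll": 0}
    - {"claw": 0.5,"tx": -1.5,"ty": 0.5,"tz": -46,"roll": 0}
    - {"claw": 0.35,"tx": -1.5,"ty": 0.5,"tz": -46,"roll": 0}
    - {"claw": 0.35,"tx": -1.5,"ty": 0.5,"tz": -46,"roll": 0}
    - {"claw": 0.35,"tx": -1.5,"ty": 0.5,"tz": -46,"roll": 0}
    - {"claw": 0.35,"tx": -1.5,"ty": 0.5,"tz": -46,"roll": 0}

```text
clock: 14.62
position: [455.6, 303.4, 85.7]
tool_rot: [0.0, 0.717, 0.697, 0.001]
ft_force: [-0.5, 0.3, 6.4]
gripper_width: 38.7
```

apply_moves:
  motion:
    - {"claw": 0.35,"tx": 0,"ty": 0,"tz": 5,"roll": 0}
    - {"claw": 0.35,"tx": 0,"ty": 0,"tz": 12,"roll": 0}
    - {"claw": 0.35,"tx": 0,"ty": 0,"tz": 22,"roll": 0}
    - {"claw": 0.35,"tx": 0,"ty": 0,"tz": 35,"roll": 0}
    - {"claw": 0.35,"tx": 0,"ty": 0,"tz": 50,"roll": 0}
    - {"claw": 0.35,"tx": 2,"ty": -10,"tz": 65,"roll": 0}
    - {"claw": 0.35,"tx": 8,"ty": -30,"tz": 70,"roll": 0.5}
    - {"claw": 0.35,"tx": 17,"ty": -60,"tz": 70,"roll": 1}
    - {"claw": 0.35,"tx": 27,"ty": -95,"tz": 70,"roll": 1.4}
    - {"claw": 0.35,"tx": 37,"ty": -130,"tz": 70,"roll": 1.4}

```text
clock: 15.45
position: [492.2, 172.0, 155.6]
tool_rot: [0.0, 0.708, 0.706, 0.001]
ft_force: [0.4, -0.5, -1.0]
gripper_width: 38.7
```

apply_moves:
  motion:
    - {"claw": 0.35,"tx": 10,"ty": -35,"tz": 0,"roll": 0}
    - {"claw": 0.35,"tx": 20,"ty": -70,"tz": 0,"roll": 0}
    - {"claw": 0.35,"tx": 30,"ty": -105,"tz": 0,"roll": 0}
    - {"claw": 0.35,"tx": 40,"ty": -140,"tz": 0,"roll": 0}
    - {"claw": 0.35,"tx": 50,"ty": -175,"tz": 0,"roll": 0}
    - {"claw": 0.35,"tx": 60,"ty": -210,"tz": 0,"roll": 0}
    - {"claw": 0.35,"tx": 68,"ty": -240,"tz": 0,"roll": 0}
    - {"claw": 0.35,"tx": 69.5,"ty": -245,"tz": 0,"roll": 0}
    - {"claw": 0.35,"tx": 69.5,"ty": -245,"tz": -10,"roll": 0}
    - {"claw": 0.35,"tx": 69.5,"ty": -245,"tz": -10,"roll": 0}

```text
clock: 16.28
position: [560.2, -71.9, 143.0]
tool_rot: [-0.001, 0.709, 0.705, -0.0]
ft_force: [-1.1, -0.3, -1.2]
gripper_width: 38.8
```

```bash
python3 - <<'E'
from h import *
tcp(); shoot("wrist","w5"); p,d,c=shoot("side","s5"); shoot("scene","c5")
save("pics/s5.png",p)
for f in("s5.npz","c5.npz"):
    tops(f,58,454,304); tops(f,57.5,627.7,292)
E
```

```text
t 16.28 tcp [560.2 -71.9 143. ] psi -0.3 F [-1.1 -0.3 -1.2] w 38.8
s5.npz 431 z 57.7 [453.7 303.4] [40.6 39.7] 88.7
s5.npz 400 z 57.5 [626.5 291.1] [39.6 40.9] 16.1
c5.npz 190 z 58.4 [456.8 306.2] [36.1 36.4] 88.8
c5.npz 306 z 57.5 [629.6 293.7] [39.3 40.1] 18.8
```

View pics/s5.png

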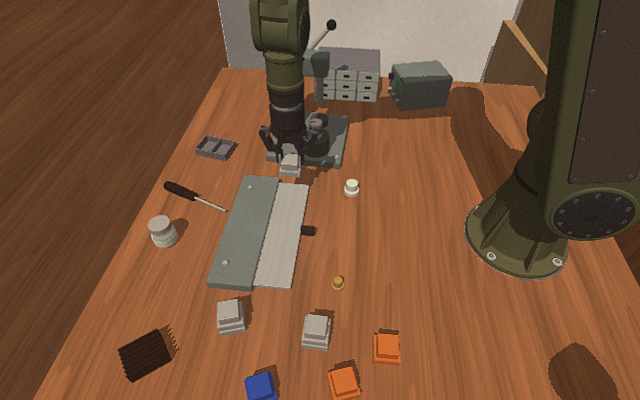

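One cover is held and pile A is down to z 58. Placing it.

apply_moves:
  motion:
    - {"claw": 0.35,"tx": 1,"ty": 0,"tz": -20,"roll": 0}
    - {"claw": 0.35,"tx": 1,"ty": 0,"tz": -40,"roll": 0}
    - {"claw": 0.35,"tx": 1,"ty": 0,"tz": -60,"roll": 0}
    - {"claw": 0.35,"tx": 1,"ty": 0,"tz": -75,"roll": 0}
    - {"claw": 0.35,"tx": 1,"ty": 0,"tz": -82,"roll": 0}
    - {"claw": 0.35,"tx": 1,"ty": 0,"tz": -86,"roll": 0}
    - {"claw": 0.35,"tx": 1,"ty": 0,"tz": -86,"roll": 0}
    - {"claw": 0.35,"tx": 1,"ty": 0,"tz": -86,"roll": 0}
    - {"claw": 0.35,"tx": 1,"ty": 0,"tz": -86,"roll": 0}
    - {"claw": 0.35,"tx": 1,"ty": 0,"tz": -86,"roll": 0}

```text
clock: 17.27
position: [563.0, -72.2, 59.4]
tool_rot: [0.001, 0.709, 0.705, 0.001]
ft_force: [0.4, -0.3, -0.4]
gripper_width: 38.5
```

apply_moves:
  motion:
    - {"claw": 0.35,"tx": -0.5,"ty": 0,"tz": -1.5,"roll": 0}
    - {"claw": 0.35,"tx": -0.5,"ty": 0,"tz": -3.2,"roll": 0}
    - {"claw": 0.35,"tx": -0.5,"ty": 0,"tz": -3.2,"roll": 0}
    - {"claw": 0.5,"tx": -0.5,"ty": 0,"tz": -3.2,"roll": 0}
    - {"claw": 0.65,"tx": -0.5,"ty": 0,"tz": -3.2,"roll": 0}
    - {"claw": 0.65,"tx": -0.5,"ty": 0,"tz": -3.2,"roll": 0}
    - {"claw": 0.65,"tx": -0.5,"ty": 0,"tz": 10,"roll": 0}
    - {"claw": 0.65,"tx": -0.5,"ty": 0,"tz": 35,"roll": 0}
    - {"claw": 0.7,"tx": -0.5,"ty": 0,"tz": 65,"roll": 0}
    - {"claw": 0.8,"tx": -0.5,"ty": 0,"tz": 95,"roll": 0}

```text
clock: 18.1
position: [560.9, -72.1, 153.7]
tool_rot: [-0.001, 0.709, 0.705, -0.001]
ft_force: [-0.2, 0.5, 0.3]
gripper_width: 68.2
```

apply_moves:
  motion:
    - {"claw": 1,"tx": -10,"ty": 35,"tz": 10,"roll": 0}
    - {"claw": 1,"tx": -20,"ty": 70,"tz": 20,"roll": 0}
    - {"claw": 1,"tx": -30,"ty": 105,"tz": 25,"roll": 0}
    - {"claw": 1,"tx": -40,"ty": 140,"tz": 25,"roll": 0}
    - {"claw": 1,"tx": -50,"ty": 175,"tz": 25,"roll": 0}
    - {"claw": 1,"tx": -60,"ty": 210,"tz": 25,"roll": 0}
    - {"claw": 1,"tx": -70,"ty": 245,"tz": 25,"roll": 0}
    - {"claw": 1,"tx": -80,"ty": 280,"tz": 25,"roll": 0}
    - {"claw": 1,"tx": -90,"ty": 315,"tz": 25,"roll": -0.5}
    - {"claw": 1,"tx": -100,"ty": 350,"tz": 25,"roll": -1.4}

```text
clock: 18.93
position: [460.8, 279.4, 178.3]
tool_rot: [0.0, 0.718, 0.696, 0.0]
ft_force: [0.6, 0.1, -0.1]
gripper_width: 85.5
```

```bash
python3 - <<'E'
from h import *
tcp(); shoot("wrist","w6"); shoot("side","s6"); shoot("scene","c6"); tcp()
for f in("w6.npz","s6.npz","c6.npz"):
    tops(f,58,454,304); tops(f,57.5,627.7,292); tops(f,50,562,-72)
E
```

```text
t 18.93 tcp [460.8 279.4 178.3] psi -1.7 F [ 0.6  0.1 -0.1] w 85.5
t 19.08 tcp [460.9 279.9 178.1] psi -1.4 F [ 0.7  1.  -0.5] w 85.6
w6.npz 2882 z 57.3 [455.3 302.8] [39.7 39.9] 88.6
w6.npz 3010 z 57.3 [628.8 291. ] [41.2 40.2] 18.5
w6.npz few 0
s6.npz 425 z 57.7 [453.6 303.1] [40.1 40.1] 88.0
s6.npz 400 z 57.7 [626.7 292. ] [38.9 40.7] 16.5
s6.npz few 13
c6.npz 200 z 58.3 [456.5 306.8] [38.3 36. ] 86.8
c6.npz 308 z 57.4 [629.2 293.4] [38.9 41.3] 17.7
c6.npz 138 z 49.1 [563.1 -69.7] [40.7 38.7] 1.9
```

First cover stands at z 49–50. Next is A's second cover.

apply_moves:
  motion:
    - {"claw": 1,"tx": -3,"ty": 12,"tz": -10,"roll": 0}
    - {"claw": 1,"tx": -5.5,"ty": 23,"tz": -25,"roll": 0}
    - {"claw": 1,"tx": -5.5,"ty": 23,"tz": -45,"roll": 0}
    - {"claw": 1,"tx": -5.5,"ty": 23,"tz": -65,"roll": 0}
    - {"claw": 0.8,"tx": -5.5,"ty": 23,"tz": -85,"roll": 0}
    - {"claw": 0.7,"tx": -5.5,"ty": 23,"tz": -100,"roll": 0}
    - {"claw": 0.7,"tx": -5.5,"ty": 23,"tz": -110,"roll": 0}
    - {"claw": 0.7,"tx": -5.5,"ty": 23,"tz": -114,"roll": 0}
    - {"claw": 0.7,"tx": -5.5,"ty": 23,"tz": -114,"roll": 0}
    - {"claw": 0.7,"tx": -5.5,"ty": 23,"tz": -114,"roll": 0}

```text
clock: 19.92
position: [456.6, 300.6, 64.7]
tool_rot: [0.0, 0.718, 0.696, 0.0]
ft_force: [0.4, -0.2, 0.1]
gripper_width: 59.8
```

apply_moves:
  motion:
    - {"claw": 0.5,"tx": 0,"ty": 0,"tz": 0,"roll": 0}
    - {"claw": 0.35,"tx": 0,"ty": 0,"tz": 0,"roll": 0}
    - {"claw": 0.35,"tx": 0,"ty": 0,"tz": 0,"roll": 0}
    - {"claw": 0.35,"tx": 0,"ty": 0,"tz": 0,"roll": 0}
    - {"claw": 0.35,"tx": 0,"ty": 0,"tz": 0,"roll": 0}
    - {"claw": 0.35,"tx": 0,"ty": 0,"tz": 0,"roll": 0}
    - {"claw": 0.35,"tx": 0,"ty": 0,"tz": 0,"roll": 0}
    - {"claw": 0.35,"tx": 0,"ty": 0,"tz": 0,"roll": 0}
    - {"claw": 0.35,"tx": 0,"ty": 0,"tz": 0,"roll": 0}
    - {"claw": 0.35,"tx": 0,"ty": 0,"tz": 0,"roll": 0}

```text
clock: 20.75
position: [457.1, 301.3, 65.6]
tool_rot: [0.0, 0.717, 0.697, 0.001]
ft_force: [-1.2, -0.0, 6.7]
gripper_width: 38.6
```

apply_moves:
  motion:
    - {"claw": 0.35,"tx": 0,"ty": 0,"tz": 5,"roll": 0}
    - {"claw": 0.35,"tx": 0,"ty": 0,"tz": 12,"roll": 0}
    - {"claw": 0.35,"tx": 0,"ty": 0,"tz": 22,"roll": 0}
    - {"claw": 0.35,"tx": 0,"ty": 0,"tz": 40,"roll": 0}
    - {"claw": 0.35,"tx": 0,"ty": 0,"tz": 62,"roll": 0}
    - {"claw": 0.35,"tx": 2,"ty": -10,"tz": 80,"roll": 0}
    - {"claw": 0.35,"tx": 8,"ty": -30,"tz": 85,"roll": 0.5}
    - {"claw": 0.35,"tx": 17,"ty": -60,"tz": 85,"roll": 1}
    - {"claw": 0.35,"tx": 27,"ty": -90,"tz": 85,"roll": 1.4}
    - {"claw": 0.35,"tx": 37,"ty": -120,"tz": 85,"roll": 1.4}

```text
clock: 21.58
position: [493.6, 179.9, 150.6]
tool_rot: [0.0, 0.708, 0.706, 0.001]
ft_force: [0.2, -0.1, -1.1]
gripper_width: 38.5
```

apply_moves:
  motion:
    - {"claw": 0.35,"tx": 10,"ty": -30,"tz": 0,"roll": 0}
    - {"claw": 0.35,"tx": 20,"ty": -60,"tz": 0,"roll": 0}
    - {"claw": 0.35,"tx": 30,"ty": -90,"tz": 0,"roll": 0}
    - {"claw": 0.35,"tx": 40,"ty": -120,"tz": 0,"roll": 0}
    - {"claw": 0.35,"tx": 50,"ty": -150,"tz": 0,"roll": 0}
    - {"claw": 0.35,"tx": 60,"ty": -178,"tz": 0,"roll": 0}
    - {"claw": 0.35,"tx": 68,"ty": -194,"tz": -15,"roll": 0}
    - {"claw": 0.35,"tx": 68,"ty": -194,"tz": -35,"roll": 0}
    - {"claw": 0.35,"tx": 68,"ty": -194,"tz": -55,"roll": 0}
    - {"claw": 0.35,"tx": 68,"ty": -194,"tz": -65,"roll": 0}

```text
clock: 22.42
position: [560.2, -13.8, 83.0]
tool_rot: [-0.001, 0.709, 0.705, -0.001]
ft_force: [-0.3, -0.7, -0.9]
gripper_width: 38.7
```

apply_moves:
  motion:
    - {"claw": 0.35,"tx": 0,"ty": 0,"tz": -10,"roll": 0}
    - {"claw": 0.35,"tx": 0,"ty": 0,"tz": -20,"roll": 0}
    - {"claw": 0.35,"tx": 0,"ty": 0,"tz": -24,"roll": 0}
    - {"claw": 0.35,"tx": 0,"ty": 0,"tz": -24,"roll": 0}
    - {"claw": 0.35,"tx": 0,"ty": 0,"tz": -24,"roll": 0}
    - {"claw": 0.35,"tx": 0,"ty": 0,"tz": -24,"roll": 0}
    - {"claw": 0.35,"tx": 0,"ty": 0,"tz": -24,"roll": 0}
    - {"claw": 0.35,"tx": 0,"ty": 0,"tz": -24,"roll": 0}
    - {"claw": 0.35,"tx": 0,"ty": 0,"tz": -24,"roll": 0}
    - {"claw": 0.35,"tx": 0,"ty": 0,"tz": -24,"roll": 0}

```text
clock: 23.25
position: [561.4, -13.2, 60.6]
tool_rot: [0.0, 0.709, 0.705, 0.0]
ft_force: [0.8, 0.3, -0.5]
gripper_width: 38.4
```

apply_moves:
  motion:
    - {"claw": 0.35,"tx": 0.5,"ty": 0,"tz": -1.5,"roll": 0}
    - {"claw": 0.35,"tx": 0.5,"ty": 0,"tz": -3,"roll": 0}
    - {"claw": 0.35,"tx": 0.5,"ty": 0,"tz": -3,"roll": 0}
    - {"claw": 0.5,"tx": 0.5,"ty": 0,"tz": -3,"roll": 0}
    - {"claw": 0.65,"tx": 0.5,"ty": 0,"tz": -3,"roll": 0}
    - {"claw": 0.65,"tx": 0.5,"ty": 0,"tz": -3,"roll": 0}
    - {"claw": 0.65,"tx": 0.5,"ty": 0,"tz": 10,"roll": 0}
    - {"claw": 0.65,"tx": 0.5,"ty": 0,"tz": 35,"roll": 0}
    - {"claw": 0.7,"tx": 0.5,"ty": 0,"tz": 65,"roll": 0}
    - {"claw": 0.8,"tx": 0.5,"ty": 0,"tz": 95,"roll": 0}

```text
clock: 24.08
position: [560.8, -13.2, 155.7]
tool_rot: [-0.001, 0.709, 0.705, -0.001]
ft_force: [0.7, -0.8, 0.6]
gripper_width: 67.8
```

apply_moves:
  motion:
    - {"claw": 1,"tx": -12,"ty": 35,"tz": 10,"roll": 0}
    - {"claw": 1,"tx": -24,"ty": 70,"tz": 20,"roll": 0}
    - {"claw": 1,"tx": -36,"ty": 105,"tz": 25,"roll": 0}
    - {"claw": 1,"tx": -48,"ty": 140,"tz": 25,"roll": 0}
    - {"claw": 1,"tx": -60,"ty": 175,"tz": 25,"roll": 0}
    - {"claw": 1,"tx": -72,"ty": 210,"tz": 25,"roll": 0}
    - {"claw": 1,"tx": -84,"ty": 245,"tz": 25,"roll": 0}
    - {"claw": 1,"tx": -95,"ty": 280,"tz": 25,"roll": 0}
    - {"claw": 1,"tx": -105,"ty": 302,"tz": 25,"roll": -0.5}
    - {"claw": 1,"tx": -107,"ty": 314,"tz": 10,"roll": -1.4}

```text
clock: 24.92
position: [454.6, 304.6, 167.5]
tool_rot: [-0.0, 0.716, 0.698, 0.002]
ft_force: [0.3, 0.7, -0.0]
gripper_width: 85.5
```

```bash
python3 - <<'E'
from h import *
shoot("wrist","w7"); shoot("side","s7"); shoot("scene","c7"); tcp()
for f in("w7.npz","s7.npz","c7.npz"):
    tops(f,36,454,304); tops(f,57.5,627.7,292); tops(f,50,562,-72,35); tops(f,50,562,-11.5,35)
E
```

```text
t 25.07 tcp [453.6 301.  164.3] psi -1.6 F [0.4 0.1 1.1] w 85.5
w7.npz 2442 z 35.3 [455.7 302.5] [40.7 40. ] 88.6
w7.npz 2932 z 57.2 [629.2 291. ] [40.3 40.6] 18.1
w7.npz few 0
w7.npz few 0
s7.npz 420 z 35.8 [454.  303.6] [41.  39.8] 88.5
s7.npz 397 z 57.6 [627.1 291.4] [39.6 40.2] 17.7
s7.npz few 0
s7.npz 90 z 50.1 [572.4 -10.1] [21.7 42.9] 15.4
c7.npz 200 z 36.2 [456.9 306.1] [37.6 37.5] 88.4
c7.npz 301 z 57.7 [629.8 293.7] [38.9 40.1] 18.4
c7.npz 139 z 49.1 [562.6 -69.9] [40.5 40.8] 4.0
c7.npz 166 z 49.0 [562.6  -8.8] [42.  40.5] 85.7
```

apply_moves:
  motion:
    - {"claw": 1,"tx": 1.5,"ty": 1.5,"tz": -20,"roll": 0}
    - {"claw": 1,"tx": 1.5,"ty": 1.5,"tz": -40,"roll": 0}
    - {"claw": 1,"tx": 1.5,"ty": 1.5,"tz": -60,"roll": 0}
    - {"claw": 1,"tx": 1.5,"ty": 1.5,"tz": -80,"roll": 0}
    - {"claw": 0.8,"tx": 1.5,"ty": 1.5,"tz": -100,"roll": 0}
    - {"claw": 0.7,"tx": 1.5,"ty": 1.5,"tz": -114,"roll": 0}
    - {"claw": 0.7,"tx": 1.5,"ty": 1.5,"tz": -121,"roll": 0}
    - {"claw": 0.7,"tx": 1.5,"ty": 1.5,"tz": -121,"roll": 0}
    - {"claw": 0.7,"tx": 1.5,"ty": 1.5,"tz": -121,"roll": 0}
    - {"claw": 0.7,"tx": 1.5,"ty": 1.5,"tz": -121,"roll": 0}

```text
clock: 25.9
position: [457.2, 302.4, 45.5]
tool_rot: [0.0, 0.718, 0.696, 0.001]
ft_force: [-0.8, 1.0, 0.2]
gripper_width: 59.7
```

apply_moves:
  motion:
    - {"claw": 0.5,"tx": 0,"ty": 0,"tz": 0,"roll": 0}
    - {"claw": 0.35,"tx": 0,"ty": 0,"tz": 0,"roll": 0}
    - {"claw": 0.35,"tx": 0,"ty": 0,"tz": 0,"roll": 0}
    - {"claw": 0.35,"tx": 0,"ty": 0,"tz": 0,"roll": 0}
    - {"claw": 0.35,"tx": 0,"ty": 0,"tz": 0,"roll": 0}
    - {"claw": 0.35,"tx": 0,"ty": 0,"tz": 0,"roll": 0}
    - {"claw": 0.35,"tx": 0,"ty": 0,"tz": 0,"roll": 0}
    - {"claw": 0.35,"tx": 0,"ty": 0,"tz": 0,"roll": 0}
    - {"claw": 0.35,"tx": 0,"ty": 0,"tz": 0,"roll": 0}
    - {"claw": 0.35,"tx": 0,"ty": 0,"tz": 0,"roll": 0}

```text
clock: 26.73
position: [457.1, 302.9, 45.8]
tool_rot: [0.0, 0.717, 0.697, 0.001]
ft_force: [0.6, -0.7, 5.8]
gripper_width: 38.3
```

apply_moves:
  motion:
    - {"claw": 0.35,"tx": 0,"ty": 0,"tz": 5,"roll": 0}
    - {"claw": 0.35,"tx": 0,"ty": 0,"tz": 20,"roll": 0}
    - {"claw": 0.35,"tx": 0,"ty": 0,"tz": 42,"roll": 0}
    - {"claw": 0.35,"tx": 0,"ty": 0,"tz": 70,"roll": 0}
    - {"claw": 0.35,"tx": 2,"ty": -5,"tz": 92,"roll": 0}
    - {"claw": 0.35,"tx": 10,"ty": -20,"tz": 105,"roll": 0}
    - {"claw": 0.35,"tx": 22,"ty": -45,"tz": 105,"roll": 0.5}
    - {"claw": 0.35,"tx": 34,"ty": -75,"tz": 105,"roll": 1}
    - {"claw": 0.35,"tx": 46,"ty": -105,"tz": 105,"roll": 1.4}
    - {"claw": 0.35,"tx": 58,"ty": -135,"tz": 105,"roll": 1.4}

```text
clock: 27.57
position: [514.6, 166.2, 150.1]
tool_rot: [0.0, 0.708, 0.706, 0.0]
ft_force: [0.9, -0.7, -0.3]
gripper_width: 38.2
```

apply_moves:
  motion:
    - {"claw": 0.35,"tx": 12,"ty": -30,"tz": 0,"roll": 0}
    - {"claw": 0.35,"tx": 24,"ty": -60,"tz": 0,"roll": 0}
    - {"claw": 0.35,"tx": 36,"ty": -90,"tz": 0,"roll": 0}
    - {"claw": 0.35,"tx": 46,"ty": -115,"tz": -10,"roll": 0}
    - {"claw": 0.35,"tx": 47,"ty": -120,"tz": -30,"roll": 0}
    - {"claw": 0.35,"tx": 47,"ty": -120,"tz": -50,"roll": 0}
    - {"claw": 0.35,"tx": 47,"ty": -120,"tz": -70,"roll": 0}
    - {"claw": 0.35,"tx": 47,"ty": -120,"tz": -80,"roll": 0}
    - {"claw": 0.35,"tx": 47,"ty": -120,"tz": -82,"roll": 0}
    - {"claw": 0.35,"tx": 47,"ty": -120,"tz": -82,"roll": 0}

```text
clock: 28.4
position: [560.7, 47.4, 67.1]
tool_rot: [-0.0, 0.709, 0.705, -0.0]
ft_force: [0.2, -0.3, -0.6]
gripper_width: 38.6
```

apply_moves:
  motion:
    - {"claw": 0.35,"tx": 0,"ty": 0,"tz": -2,"roll": 0}
    - {"claw": 0.35,"tx": 0,"ty": 0,"tz": -4,"roll": 0}
    - {"claw": 0.35,"tx": 0,"ty": 0,"tz": -6,"roll": 0}
    - {"claw": 0.35,"tx": 0,"ty": 0,"tz": -6,"roll": 0}
    - {"claw": 0.35,"tx": 0,"ty": 0,"tz": -6,"roll": 0}
    - {"claw": 0.35,"tx": 0,"ty": 0,"tz": -6,"roll": 0}
    - {"claw": 0.35,"tx": 0,"ty": 0,"tz": -6,"roll": 0}
    - {"claw": 0.35,"tx": 0,"ty": 0,"tz": -6,"roll": 0}
    - {"claw": 0.35,"tx": 0,"ty": 0,"tz": -6,"roll": 0}
    - {"claw": 0.35,"tx": 0,"ty": 0,"tz": -6,"roll": 0}

```text
clock: 29.23
position: [561.2, 47.3, 61.3]
tool_rot: [0.0, 0.709, 0.705, 0.0]
ft_force: [-0.9, 0.3, -0.8]
gripper_width: 38.8
```

apply_moves:
  motion:
    - {"claw": 0.35,"tx": 0.5,"ty": 0,"tz": -1.3,"roll": 0}
    - {"claw": 0.35,"tx": 0.5,"ty": 0,"tz": -1.3,"roll": 0}
    - {"claw": 0.35,"tx": 0.5,"ty": 0,"tz": -1.3,"roll": 0}
    - {"claw": 0.5,"tx": 0.5,"ty": 0,"tz": -1.3,"roll": 0}
    - {"claw": 0.65,"tx": 0.5,"ty": 0,"tz": -1.3,"roll": 0}
    - {"claw": 0.65,"tx": 0.5,"ty": 0,"tz": -1.3,"roll": 0}
    - {"claw": 0.65,"tx": 0.5,"ty": 0,"tz": 10,"roll": 0}
    - {"claw": 0.65,"tx": 0.5,"ty": 0,"tz": 35,"roll": 0}
    - {"claw": 0.7,"tx": 0.5,"ty": 0,"tz": 65,"roll": 0}
    - {"claw": 0.8,"tx": 0.5,"ty": 0,"tz": 95,"roll": 0}

```text
clock: 30.07
position: [561.1, 47.2, 157.8]
tool_rot: [-0.0, 0.709, 0.705, -0.0]
ft_force: [0.6, -0.6, 0.0]
gripper_width: 67.9
```

apply_moves:
  motion:
    - {"claw": 1,"tx": 7,"ty": 25,"tz": 10,"roll": 2}
    - {"claw": 1,"tx": 14,"ty": 50,"tz": 20,"roll": 4}
    - {"claw": 1,"tx": 21,"ty": 75,"tz": 20,"roll": 6}
    - {"claw": 1,"tx": 28,"ty": 100,"tz": 20,"roll": 8}
    - {"claw": 1,"tx": 35,"ty": 125,"tz": 20,"roll": 10}
    - {"claw": 1,"tx": 42,"ty": 150,"tz": 20,"roll": 12}
    - {"claw": 1,"tx": 49,"ty": 175,"tz": 20,"roll": 14}
    - {"claw": 1,"tx": 56,"ty": 200,"tz": 20,"roll": 16}
    - {"claw": 1,"tx": 62,"ty": 225,"tz": 20,"roll": 18.3}
    - {"claw": 1,"tx": 67,"ty": 244,"tz": 20,"roll": 18.3}

```text
clock: 30.9
position: [629.0, 293.4, 177.3]
tool_rot: [0.0, 0.587, 0.81, 0.001]
ft_force: [0.9, -0.2, -0.1]
gripper_width: 85.4
```

```bash
python3 - <<'E'
from h import *
shoot("wrist","w8"); p,d,c=shoot("side","s8"); shoot("scene","c8"); tcp(); save("pics/s8.png",p)
for f in("w8.npz","s8.npz","c8.npz"):
    tops(f,57.5,627.7,292)
    for y in(-71.5,-11.5,48.5): tops(f,50,562,y,35)
p,d,c=load("s3.npz"); X=cloud(d,c); b=(p.max(2)<60)&(X[:,:,2]>12)&(X[:,:,0]>650)&(X[:,:,1]>250); print("brush",rect(X[b]),np.percentile(X[b][:,2],95))
E
```

```text
t 31.05 tcp [628.7 292.7 176.7] psi 18.1 F [-0.6 -0.4 -0.5] w 85.0
w8.npz 2650 z 57.3 [629.2 290.6] [39.9 40.2] 17.9
w8.npz few 0
w8.npz few 0
w8.npz few 0
s8.npz 394 z 57.7 [627.  291.6] [38.9 39.9] 16.7
s8.npz 174 z 50.2 [561.1 -72.2] [40.  40.8] 1.9
s8.npz 208 z 49.9 [560.1 -10.7] [43.3 39.5] 89.5
s8.npz 230 z 50.1 [559.8  47.9] [41.6 40.2] 87.4
c8.npz 301 z 57.5 [629.3 294.1] [39.2 39.5] 17.6
c8.npz 140 z 48.7 [562.9 -69.5] [40.8 41.8] 89.2
c8.npz 166 z 49.1 [562.9  -8. ] [41.6 40.1] 89.0
c8.npz 180 z 49.1 [562.7  49.7] [42.  40.7] 1.5
brush ([[722.0999755859375, 381.6000061035156], [761.0999755859375, 333.1000061035156], [819.4000244140625, 380.0], [780.4000244140625, 428.5]], array([770.8, 380.8]), array([74.8, 62.2]), 38.8) 32.06943262729978
```

View pics/s8.png

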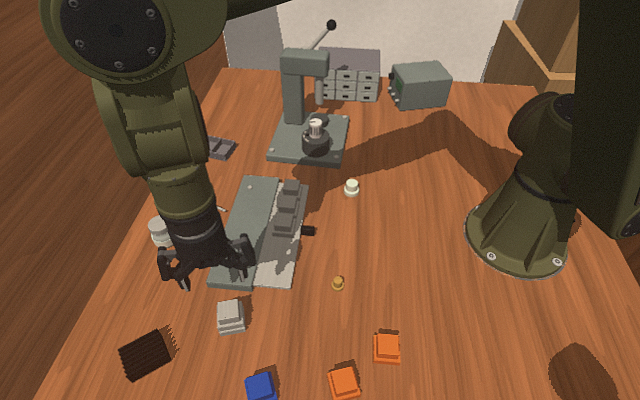

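Three covers stand apart on the slide at z 50. Pile B is unchanged and clear of the brush.

apply_moves:
  motion:
    - {"claw": 1,"tx": 0,"ty": -0.5,"tz": -20,"roll": 0}
    - {"claw": 1,"tx": 0,"ty": -1,"tz": -40,"roll": 0}
    - {"claw": 1,"tx": 0,"ty": -1,"tz": -60,"roll": 0}
    - {"claw": 1,"tx": 0,"ty": -1,"tz": -80,"roll": 0}
    - {"claw": 0.8,"tx": 0,"ty": -1,"tz": -97,"roll": 0}
    - {"claw": 0.7,"tx": 0,"ty": -1,"tz": -108,"roll": 0}
    - {"claw": 0.7,"tx": 0,"ty": -1,"tz": -112,"roll": 0}
    - {"claw": 0.7,"tx": 0,"ty": -1,"tz": -112,"roll": 0}
    - {"claw": 0.7,"tx": 0,"ty": -1,"tz": -112,"roll": 0}
    - {"claw": 0.7,"tx": 0,"ty": -1,"tz": -112,"roll": 0}

```text
clock: 31.88
position: [629.6, 290.5, 65.8]
tool_rot: [0.001, 0.588, 0.809, 0.001]
ft_force: [1.6, 0.4, 1.3]
gripper_width: 59.9
```

apply_moves:
  motion:
    - {"claw": 0.5,"tx": 0,"ty": 0,"tz": 0,"roll": 0}
    - {"claw": 0.35,"tx": 0,"ty": 0,"tz": 0,"roll": 0}
    - {"claw": 0.35,"tx": 0,"ty": 0,"tz": 0,"roll": 0}
    - {"claw": 0.35,"tx": 0,"ty": 0,"tz": 0,"roll": 0}
    - {"claw": 0.35,"tx": 0,"ty": 0,"tz": 0,"roll": 0}
    - {"claw": 0.35,"tx": 0,"ty": 0,"tz": 0,"roll": 0}
    - {"claw": 0.35,"tx": 0,"ty": 0,"tz": 0,"roll": 0}
    - {"claw": 0.35,"tx": 0,"ty": 0,"tz": 0,"roll": 0}
    - {"claw": 0.35,"tx": 0,"ty": 0,"tz": 0,"roll": 0}
    - {"claw": 0.35,"tx": 0,"ty": 0,"tz": 0,"roll": 0}

```text
clock: 32.72
position: [629.7, 290.8, 65.8]
tool_rot: [0.001, 0.588, 0.809, 0.001]
ft_force: [-0.4, -0.9, 6.7]
gripper_width: 39.0
```

apply_moves:
  motion:
    - {"claw": 0.35,"tx": 0,"ty": 0,"tz": 5,"roll": 0}
    - {"claw": 0.35,"tx": 0,"ty": 0,"tz": 14,"roll": 0}
    - {"claw": 0.35,"tx": 0,"ty": 0,"tz": 28,"roll": 0}
    - {"claw": 0.35,"tx": 0,"ty": 0,"tz": 50,"roll": 0}
    - {"claw": 0.35,"tx": 0,"ty": 0,"tz": 70,"roll": 0}
    - {"claw": 0.35,"tx": -8,"ty": -20,"tz": 80,"roll": -3}
    - {"claw": 0.35,"tx": -18,"ty": -48,"tz": 80,"roll": -6}
    - {"claw": 0.35,"tx": -29,"ty": -78,"tz": 80,"roll": -10}
    - {"claw": 0.35,"tx": -40,"ty": -108,"tz": 80,"roll": -14}
    - {"claw": 0.35,"tx": -51,"ty": -138,"tz": 80,"roll": -18.2}

```text
clock: 33.55
position: [577.0, 151.2, 144.9]
tool_rot: [0.0, 0.709, 0.705, 0.0]
ft_force: [-0.7, 0.3, -1.1]
gripper_width: 38.7
```

apply_moves:
  motion:
    - {"claw": 0.35,"tx": -10,"ty": -26,"tz": 0,"roll": 0}
    - {"claw": 0.35,"tx": -17,"ty": -44,"tz": 0,"roll": 0}
    - {"claw": 0.35,"tx": -17,"ty": -44,"tz": -15,"roll": 0}
    - {"claw": 0.35,"tx": -17,"ty": -44,"tz": -35,"roll": 0}
    - {"claw": 0.35,"tx": -17,"ty": -44,"tz": -55,"roll": 0}
    - {"claw": 0.35,"tx": -17,"ty": -44,"tz": -72,"roll": 0}
    - {"claw": 0.35,"tx": -17,"ty": -44,"tz": -80,"roll": 0}
    - {"claw": 0.35,"tx": -17,"ty": -44,"tz": -84,"roll": 0}
    - {"claw": 0.35,"tx": -17,"ty": -44,"tz": -84,"roll": 0}
    - {"claw": 0.35,"tx": -17,"ty": -44,"tz": -84,"roll": 0}

```text
clock: 34.38
position: [561.2, 108.5, 61.1]
tool_rot: [0.0, 0.708, 0.706, 0.0]
ft_force: [0.2, 1.3, -0.6]
gripper_width: 38.6
```

apply_moves:
  motion:
    - {"claw": 0.35,"tx": 0.5,"ty": 0,"tz": -1.5,"roll": 0}
    - {"claw": 0.35,"tx": 0.5,"ty": 0,"tz": -2.8,"roll": 0}
    - {"claw": 0.35,"tx": 0.5,"ty": 0,"tz": -2.8,"roll": 0}
    - {"claw": 0.5,"tx": 0.5,"ty": 0,"tz": -2.8,"roll": 0}
    - {"claw": 0.65,"tx": 0.5,"ty": 0,"tz": -2.8,"roll": 0}
    - {"claw": 0.65,"tx": 0.5,"ty": 0,"tz": -2.8,"roll": 0}
    - {"claw": 0.65,"tx": 0.5,"ty": 0,"tz": 10,"roll": 0}
    - {"claw": 0.65,"tx": 0.5,"ty": 0,"tz": 35,"roll": 0}
    - {"claw": 0.7,"tx": 0.5,"ty": 0,"tz": 65,"roll": 0}
    - {"claw": 0.8,"tx": 0.5,"ty": 0,"tz": 95,"roll": 0}

```text
clock: 35.22
position: [560.5, 108.2, 156.0]
tool_rot: [-0.0, 0.708, 0.706, -0.001]
ft_force: [0.9, -0.2, 0.0]
gripper_width: 67.7
```

apply_moves:
  motion:
    - {"claw": 1,"tx": 8,"ty": 22,"tz": 5,"roll": 2}
    - {"claw": 1,"tx": 16,"ty": 44,"tz": 10,"roll": 4}
    - {"claw": 1,"tx": 24,"ty": 66,"tz": 10,"roll": 6}
    - {"claw": 1,"tx": 32,"ty": 88,"tz": 10,"roll": 8}
    - {"claw": 1,"tx": 40,"ty": 110,"tz": 10,"roll": 10}
    - {"claw": 1,"tx": 48,"ty": 132,"tz": 10,"roll": 12}
    - {"claw": 1,"tx": 56,"ty": 154,"tz": 10,"roll": 14}
    - {"claw": 1,"tx": 64,"ty": 174,"tz": 10,"roll": 16}
    - {"claw": 1,"tx": 67,"ty": 182,"tz": 10,"roll": 18}
    - {"claw": 1,"tx": 67,"ty": 182,"tz": 10,"roll": 18}

```text
clock: 36.05
position: [628.6, 292.4, 164.9]
tool_rot: [-0.0, 0.588, 0.809, 0.0]
ft_force: [0.2, -1.1, -0.3]
gripper_width: 85.2
```

```bash
python3 - <<'E'
from h import *
shoot("wrist","w9"); shoot("side","s9"); shoot("scene","c9"); tcp()
for f in("w9.npz","s9.npz","c9.npz"):
    tops(f,36,627.7,292)
    for y in(-71.5,-11.5,48.5,108.5): tops(f,50,562,y,35)
E
```

```text
t 36.2 tcp [627.8 289.6 165.1] psi 17.7 F [-1.  -0.7  0.5] w 85.3
w9.npz 2474 z 35.3 [629.1 290.9] [39.9 39.7] 18.0
w9.npz few 0
w9.npz few 0
w9.npz few 0
w9.npz few 3
s9.npz 390 z 35.6 [627.4 291.1] [40.  41.3] 18.4
s9.npz 174 z 50.3 [560.6 -72. ] [41.4 39.8] 90.0
s9.npz 197 z 50.3 [559.4 -14.1] [39.6 42.2] 4.0
s9.npz 191 z 50.2 [546.8  36.6] [37.9 39.6] 1.2
s9.npz 261 z 50.2 [560.2 109.3] [40.7 40. ] 88.6
c9.npz 294 z 35.5 [629.4 293.5] [40.3 39.9] 15.6
c9.npz 143 z 48.9 [562.3 -69.9] [40.9 40.1] 1.5
c9.npz 160 z 48.9 [561.8 -12.5] [39.8 41.2] 4.5
c9.npz 158 z 49.0 [548.7  39.4] [39.  37.7] 89.4
c9.npz 195 z 49.2 [562.5 111.8] [39.9 39.4] 89.8
```

The third cover was knocked aside to about (548,38), now touching the second. I'll take the fifth cover first, then mend that.

apply_moves:
  motion:
    - {"claw": 1,"tx": 0,"ty": 1,"tz": -20,"roll": 0}
    - {"claw": 1,"tx": 0,"ty": 1,"tz": -40,"roll": 0}
    - {"claw": 1,"tx": 0,"ty": 1,"tz": -60,"roll": 0}
    - {"claw": 1,"tx": 0,"ty": 1,"tz": -80,"roll": 0}
    - {"claw": 0.8,"tx": 0,"ty": 1,"tz": -100,"roll": 0}
    - {"claw": 0.7,"tx": 0,"ty": 1,"tz": -114,"roll": 0}
    - {"claw": 0.7,"tx": 0,"ty": 1,"tz": -121,"roll": 0}
    - {"claw": 0.7,"tx": 0,"ty": 1,"tz": -121,"roll": 0}
    - {"claw": 0.7,"tx": 0,"ty": 1,"tz": -121,"roll": 0}
    - {"claw": 0.7,"tx": 0,"ty": 1,"tz": -121,"roll": 0}

```text
clock: 37.03
position: [629.1, 291.3, 45.7]
tool_rot: [0.0, 0.589, 0.808, 0.001]
ft_force: [0.3, -0.0, -0.9]
gripper_width: 59.5
```

apply_moves:
  motion:
    - {"claw": 0.5,"tx": 0,"ty": 0,"tz": 0,"roll": 0}
    - {"claw": 0.35,"tx": 0,"ty": 0,"tz": 0,"roll": 0}
    - {"claw": 0.35,"tx": 0,"ty": 0,"tz": 0,"roll": 0}
    - {"claw": 0.35,"tx": 0,"ty": 0,"tz": 0,"roll": 0}
    - {"claw": 0.35,"tx": 0,"ty": 0,"tz": 0,"roll": 0}
    - {"claw": 0.35,"tx": 0,"ty": 0,"tz": 0,"roll": 0}
    - {"claw": 0.35,"tx": 0,"ty": 0,"tz": 0,"roll": 0}
    - {"claw": 0.35,"tx": 0,"ty": 0,"tz": 0,"roll": 0}
    - {"claw": 0.35,"tx": 0,"ty": 0,"tz": 0,"roll": 0}
    - {"claw": 0.35,"tx": 0,"ty": 0,"tz": 0,"roll": 0}

```text
clock: 37.87
position: [629.3, 291.8, 46.0]
tool_rot: [0.001, 0.589, 0.808, 0.001]
ft_force: [0.7, 0.0, 6.2]
gripper_width: 38.4
```

apply_moves:
  motion:
    - {"claw": 0.35,"tx": 0,"ty": 0,"tz": 8,"roll": 0}
    - {"claw": 0.35,"tx": 0,"ty": 0,"tz": 25,"roll": 0}
    - {"claw": 0.35,"tx": 0,"ty": 0,"tz": 50,"roll": 0}
    - {"claw": 0.35,"tx": 0,"ty": 0,"tz": 75,"roll": 0}
    - {"claw": 0.35,"tx": -8,"ty": -15,"tz": 95,"roll": -3}
    - {"claw": 0.35,"tx": -18,"ty": -35,"tz": 95,"roll": -6}
    - {"claw": 0.35,"tx": -30,"ty": -55,"tz": 95,"roll": -10}
    - {"claw": 0.35,"tx": -45,"ty": -80,"tz": 95,"roll": -14}
    - {"claw": 0.35,"tx": -58,"ty": -105,"tz": 95,"roll": -18}
    - {"claw": 0.35,"tx": -68,"ty": -121.5,"tz": 95,"roll": -18}

```text
clock: 38.7
position: [558.6, 167.8, 139.6]
tool_rot: [0.0, 0.71, 0.705, -0.001]
ft_force: [-0.3, 0.1, -0.1]
gripper_width: 38.5
```

apply_moves:
  motion:
    - {"claw": 0.35,"tx": 0,"ty": 0,"tz": -15,"roll": 0}
    - {"claw": 0.35,"tx": 0,"ty": 0,"tz": -32,"roll": 0}
    - {"claw": 0.35,"tx": 0,"ty": 0,"tz": -50,"roll": 0}
    - {"claw": 0.35,"tx": 0,"ty": 0,"tz": -65,"roll": 0}
    - {"claw": 0.35,"tx": 0,"ty": 0,"tz": -74,"roll": 0}
    - {"claw": 0.35,"tx": 0,"ty": 0,"tz": -78,"roll": 0}
    - {"claw": 0.35,"tx": 0,"ty": 0,"tz": -78,"roll": 0}
    - {"claw": 0.35,"tx": 0,"ty": 0,"tz": -78,"roll": 0}
    - {"claw": 0.35,"tx": 0,"ty": 0,"tz": -78,"roll": 0}
    - {"claw": 0.35,"tx": 0,"ty": 0,"tz": -78,"roll": 0}

```text
clock: 39.53
position: [560.9, 170.0, 62.2]
tool_rot: [0.0, 0.708, 0.706, 0.001]
ft_force: [-0.1, 0.2, -0.5]
gripper_width: 38.8
```

apply_moves:
  motion:
    - {"claw": 0.35,"tx": 0.5,"ty": 0,"tz": -1,"roll": 0}
    - {"claw": 0.35,"tx": 0.5,"ty": 0,"tz": -1.8,"roll": 0}
    - {"claw": 0.35,"tx": 0.5,"ty": 0,"tz": -1.8,"roll": 0}
    - {"claw": 0.5,"tx": 0.5,"ty": 0,"tz": -1.8,"roll": 0}
    - {"claw": 0.65,"tx": 0.5,"ty": 0,"tz": -1.8,"roll": 0}
    - {"claw": 0.65,"tx": 0.5,"ty": 0,"tz": -1.8,"roll": 0}
    - {"claw": 0.65,"tx": 0.5,"ty": 0,"tz": 10,"roll": 0}
    - {"claw": 0.65,"tx": 0.5,"ty": 0,"tz": 35,"roll": 0}
    - {"claw": 0.7,"tx": 0.5,"ty": 0,"tz": 65,"roll": 0}
    - {"claw": 0.8,"tx": 0.5,"ty": 0,"tz": 95,"roll": 0}

```text
clock: 40.37
position: [560.0, 169.6, 157.6]
tool_rot: [-0.0, 0.708, 0.706, -0.001]
ft_force: [1.0, 0.1, -0.6]
gripper_width: 68.4
```

apply_moves:
  motion:
    - {"claw": 0.8,"tx": -3,"ty": -20,"tz": 10,"roll": 0}
    - {"claw": 1,"tx": -6,"ty": -45,"tz": 25,"roll": 0}
    - {"claw": 1,"tx": -9,"ty": -70,"tz": 40,"roll": 0}
    - {"claw": 1,"tx": -11,"ty": -95,"tz": 40,"roll": 0}
    - {"claw": 1,"tx": -13,"ty": -120,"tz": 40,"roll": 0}
    - {"claw": 1,"tx": -14,"ty": -132,"tz": 40,"roll": 0}
    - {"claw": 1,"tx": -14,"ty": -132,"tz": 40,"roll": 0}
    - {"claw": 1,"tx": -14,"ty": -132,"tz": 40,"roll": 0}
    - {"claw": 1,"tx": -14,"ty": -132,"tz": 40,"roll": 0}
    - {"claw": 1,"tx": -14,"ty": -132,"tz": 40,"roll": 0}

```text
clock: 41.2
position: [546.8, 38.8, 196.3]
tool_rot: [-0.0, 0.708, 0.706, 0.0]
ft_force: [-0.4, 0.7, -0.7]
gripper_width: 85.6
```

```bash
python3 - <<'E'
from h import *
p,d,c=shoot("wrist","w10"); save("pics/w10.png",p,1.2); shoot("scene","c10"); tcp()
for f in("w10.npz","c10.npz"):
    for x,y in((561,-72),(560,-14),(548,38),(561,109),(561,170)): tops(f,50,x,y,33)
X=cloud(d,c); pl=(abs(X[:,:,2]-14)<3)&(X[:,:,0]<560)&(abs(X[:,:,1]-50)<150); print(np.percentile(X[pl][:,0],[0.5,1,2]))
E
```

```text
t 41.3 tcp [546.7  38.8 196.2] psi -0.1 F [-0.5 -0.3 -0.4] w 85.5
w10.npz 1620 z 49.3 [563.  -72.4] [40.6 40.7] 0.4
w10.npz 1874 z 49.3 [561.5 -14.8] [40.1 40.4] 4.2
w10.npz 2207 z 49.3 [547.5  35.7] [40.5 39.8] 89.1
w10.npz 2887 z 49.3 [562.7 108.5] [39.6 40.2] 89.6
w10.npz 2708 z 49.1 [561.9 163.9] [29.5 40.6] 89.6
c10.npz 145 z 48.9 [563.  -70.3] [39.9 40.4] 1.8
c10.npz 159 z 49.0 [561.4 -12. ] [38.9 42.9] 0.2
c10.npz 170 z 48.9 [548.   39.1] [41.6 39.2] 89.9
c10.npz 199 z 49.1 [561.5 112.1] [40.6 40.7] 2.4
c10.npz 222 z 49.1 [561.5 171.8] [40.7 41.1] 2.9
[428.87380139 431.10053082 502.81670615]
```

View pics/w10.png

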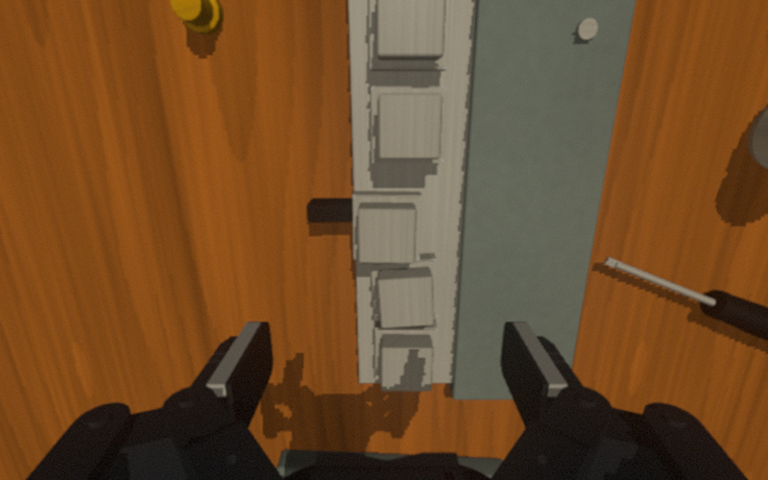

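The wrist view shows the third cover at (387,233), shoved to the plate's front edge and against its neighbour. The others are spaced properly. I'll re-grip it and set it back in line.

apply_moves:
  motion:
    - {"claw": 1,"tx": 0.5,"ty": -1.5,"tz": -25,"roll": 0}
    - {"claw": 1,"tx": 0.5,"ty": -1.5,"tz": -50,"roll": 0}
    - {"claw": 1,"tx": 0.5,"ty": -1.5,"tz": -75,"roll": 0}
    - {"claw": 1,"tx": 0.5,"ty": -1.5,"tz": -97,"roll": 0}
    - {"claw": 0.8,"tx": 0.5,"ty": -1.5,"tz": -115,"roll": 0}
    - {"claw": 0.7,"tx": 0.5,"ty": -1.5,"tz": -129,"roll": 0}
    - {"claw": 0.7,"tx": 0.5,"ty": -1.5,"tz": -137,"roll": 0}
    - {"claw": 0.7,"tx": 0.5,"ty": -1.5,"tz": -137,"roll": 0}
    - {"claw": 0.7,"tx": 0.5,"ty": -1.5,"tz": -137,"roll": 0}
    - {"claw": 0.7,"tx": 0.5,"ty": -1.5,"tz": -137,"roll": 0}

```text
clock: 42.13
position: [548.0, 36.6, 60.2]
tool_rot: [0.0, 0.708, 0.706, 0.001]
ft_force: [-0.6, 0.5, -0.5]
gripper_width: 59.6
```

apply_moves:
  motion:
    - {"claw": 0.5,"tx": 0,"ty": 0,"tz": 0,"roll": 0}
    - {"claw": 0.35,"tx": 0,"ty": 0,"tz": 0,"roll": 0}
    - {"claw": 0.35,"tx": 0,"ty": 0,"tz": 0,"roll": 0}
    - {"claw": 0.35,"tx": 0,"ty": 0,"tz": 0,"roll": 0}
    - {"claw": 0.35,"tx": 0,"ty": 0,"tz": 0,"roll": 0}
    - {"claw": 0.35,"tx": 0,"ty": 0,"tz": 0,"roll": 0}
    - {"claw": 0.35,"tx": 0,"ty": 0,"tz": 0,"roll": 0}
    - {"claw": 0.35,"tx": 0,"ty": 0,"tz": 0,"roll": 0}
    - {"claw": 0.35,"tx": 0,"ty": 0,"tz": 0,"roll": 0}
    - {"claw": 0.35,"tx": 0,"ty": 0,"tz": 0,"roll": 0}

```text
clock: 42.97
position: [548.2, 36.4, 60.7]
tool_rot: [0.001, 0.708, 0.706, 0.001]
ft_force: [-0.9, -0.0, 6.0]
gripper_width: 38.3
```

apply_moves:
  motion:
    - {"claw": 0.35,"tx": 0,"ty": 0,"tz": 6,"roll": 0}
    - {"claw": 0.35,"tx": 0,"ty": 0,"tz": 14,"roll": 0}
    - {"claw": 0.35,"tx": 0,"ty": 0,"tz": 22,"roll": 0}
    - {"claw": 0.35,"tx": 6,"ty": 5,"tz": 25,"roll": 0}
    - {"claw": 0.35,"tx": 13,"ty": 11,"tz": 25,"roll": 0}
    - {"claw": 0.35,"tx": 13,"ty": 11,"tz": 20,"roll": 0}
    - {"claw": 0.35,"tx": 13,"ty": 11,"tz": 10,"roll": 0}
    - {"claw": 0.35,"tx": 13,"ty": 11,"tz": 3,"roll": 0}
    - {"claw": 0.35,"tx": 13,"ty": 11,"tz": 1,"roll": 0}
    - {"claw": 0.35,"tx": 13,"ty": 11,"tz": 1,"roll": 0}

```text
clock: 43.8
position: [560.2, 47.4, 60.7]
tool_rot: [-0.0, 0.708, 0.706, 0.0]
ft_force: [-3.8, 1.1, 13.8]
gripper_width: 38.9
```

apply_moves:
  motion:
    - {"claw": 0.35,"tx": 0,"ty": 0,"tz": -0.5,"roll": 0}
    - {"claw": 0.35,"tx": 0,"ty": 0,"tz": -0.5,"roll": 0}
    - {"claw": 0.35,"tx": 0,"ty": 0,"tz": -0.5,"roll": 0}
    - {"claw": 0.5,"tx": 0,"ty": 0,"tz": -0.5,"roll": 0}
    - {"claw": 0.65,"tx": 0,"ty": 0,"tz": -0.5,"roll": 0}
    - {"claw": 0.65,"tx": 0,"ty": 0,"tz": -0.5,"roll": 0}
    - {"claw": 0.65,"tx": 0,"ty": 0,"tz": 15,"roll": 0}
    - {"claw": 0.7,"tx": 0,"ty": 0,"tz": 45,"roll": 0}
    - {"claw": 0.8,"tx": 0,"ty": 0,"tz": 80,"roll": 0}
    - {"claw": 1,"tx": 0,"ty": 0,"tz": 115,"roll": 0}

```text
clock: 44.63
position: [558.9, 47.1, 175.0]
tool_rot: [-0.001, 0.708, 0.706, -0.001]
ft_force: [1.0, 1.1, 0.2]
gripper_width: 78.6
```

apply_moves:
  motion:
    - {"claw": 1,"tx": -20,"ty": 25,"tz": 20,"roll": 0}
    - {"claw": 1,"tx": -35,"ty": 55,"tz": 40,"roll": 0}
    - {"claw": 1,"tx": -50,"ty": 85,"tz": 60,"roll": 0}
    - {"claw": 1,"tx": -65,"ty": 115,"tz": 80,"roll": 0}
    - {"claw": 1,"tx": -80,"ty": 150,"tz": 90,"roll": 0}
    - {"claw": 1,"tx": -95,"ty": 185,"tz": 90,"roll": 0}
    - {"claw": 1,"tx": -110,"ty": 220,"tz": 90,"roll": 0}
    - {"claw": 1,"tx": -125,"ty": 255,"tz": 90,"roll": 0}
    - {"claw": 1,"tx": -140,"ty": 290,"tz": 90,"roll": 0}
    - {"claw": 1,"tx": -160,"ty": 320,"tz": 90,"roll": 0}

```text
clock: 45.47
position: [399.5, 369.2, 264.4]
tool_rot: [-0.0, 0.708, 0.706, -0.0]
ft_force: [0.8, 0.8, -1.2]
gripper_width: 85.7
```

apply_moves:
  motion:
    - {"claw": 1,"tx": -10,"ty": 35,"tz": 0,"roll": 0}
    - {"claw": 1,"tx": -20,"ty": 70,"tz": 0,"roll": 0}
    - {"claw": 1,"tx": -30,"ty": 100,"tz": 0,"roll": 0}
    - {"claw": 1,"tx": -40,"ty": 120,"tz": 0,"roll": 0}
    - {"claw": 1,"tx": -40,"ty": 120,"tz": 0,"roll": 0}
    - {"claw": 1,"tx": -40,"ty": 120,"tz": 0,"roll": 0}
    - {"claw": 1,"tx": -40,"ty": 120,"tz": 0,"roll": 0}
    - {"claw": 1,"tx": -40,"ty": 120,"tz": 0,"roll": 0}
    - {"claw": 1,"tx": -40,"ty": 120,"tz": 0,"roll": 0}
    - {"claw": 1,"tx": -40,"ty": 120,"tz": 0,"roll": 0}

```text
clock: 46.3
position: [360.8, 486.4, 265.5]
tool_rot: [0.0, 0.709, 0.705, 0.0]
ft_force: [0.2, -0.0, 1.0]
gripper_width: 85.4
```

```bash
python3 - <<'E'
from h import *
p,d,c=shoot("side","s11"); p2,d2,c2=shoot("scene","c11"); tcp()
save("pics/s11.png",np.hstack([p[80:320,180:420],p2[130:330,150:390].repeat(1,0) if 0 else cv2.resize(p2[130:330,150:390],(288,240))]),1.5)
for f in("s11.npz","c11.npz"):
    for x,y in((561,-72),(560,-14),(561,47),(561,109),(561,170)): tops(f,50,x,y,33)
    p,d,c=load(f); X=cloud(d,c)
    for nm,x,y,z in(("ins",421,184,25),("tube",407,-110,34)):
        m=(abs(X[:,:,2]-z)<3)&(np.hypot(X[:,:,0]-x,X[:,:,1]-y)<30); print(nm,X[m][:,:2].mean(0).round(1), end=" ")
        p0,d0,c0=load({"s":"side0.npz","c":"scene0.npz"}[f[0]]); X0=cloud(d0,c0); m=(abs(X0[:,:,2]-z)<3)&(np.hypot(X0[:,:,0]-x,X0[:,:,1]-y)<30); print("was",X0[m][:,:2].mean(0).round(1))
    t=(p.max(2)<75)&(X[:,:,2]>23)&(X[:,:,2]<34)&(abs(X[:,:,0]-502)<40)&(abs(X[:,:,1]-48)<40); print("tongue",rect(X[t])[1:] if t.sum()>5 else 0)
q=load("s11.npz")[0]; save("pics/s12.png",q[100:170,260:370],6)
E
```

```text
t 46.4 tcp [360.7 486.7 265.5] psi -0.2 F [ 0.5  0.5 -0.1] w 85.6
s11.npz 174 z 50.3 [561.3 -71.9] [39.7 40.1] 0.1
s11.npz 201 z 50.2 [559.9 -13.4] [39.7 40.2] 6.7
s11.npz 234 z 50.0 [558.4  47.5] [41.9 39.7] 88.3
s11.npz 264 z 50.1 [560.6 109.2] [42.9 39.9] 89.9
s11.npz 301 z 49.9 [560.7 169.5] [40.3 40.1] 88.9
ins [419.9 183.1] was [420.1 182.6]
tube [ 415.  -112.9] was [ 404.7 -111.5]
tongue (array([504.6,  49.5]), array([12.3, 30.2]), 88.0)
c11.npz 139 z 49.1 [563.8 -68.7] [41.7 40. ] 89.3
c11.npz 163 z 49.2 [562.8 -11.3] [39.  40.9] 3.2
c11.npz 175 z 49.0 [561.2  49.5] [39.3 41.1] 0.2
c11.npz 205 z 49.1 [563.1 111.5] [42.4 40.6] 88.1
c11.npz 221 z 49.3 [562.5 172.1] [40.2 40.5] 87.9
ins [421.9 185.1] was [422.3 185.1]
tube [ 407.  -110.3] was [ 407.  -110.5]
tongue (array([507.4,  52.1]), array([28.6, 10.9]), 2.8)
```

View pics/s11.png

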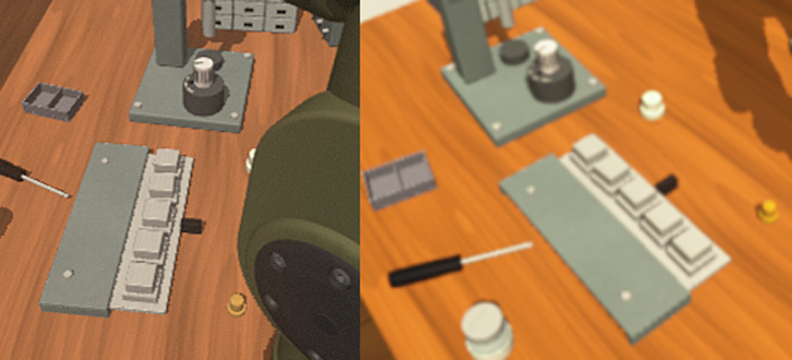

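View pics/s12.png

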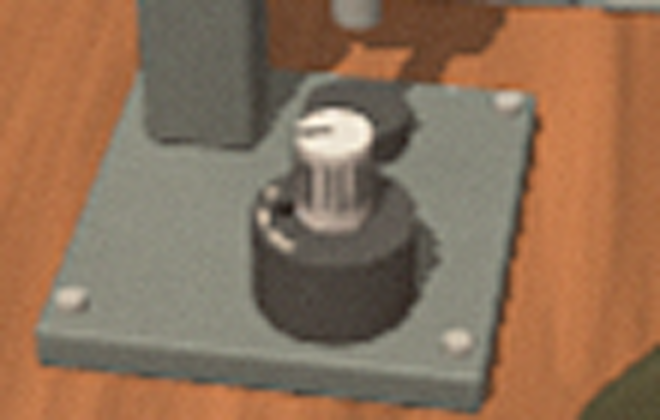

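Five covers stand apart on the slide, the slide is out and the sleeve is at 3. The side view's 10 mm shift of the tube base comes from the arm covering part of it; the scene view has it unmoved.

```bash
python3 -c "
from h import *
print(arm.hand_in())"
```

```text
the job is handed in; nothing more can be done
None
```

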